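# Put the food processor back together: blade on the shaft, lid locked

### The arm

A 6-joint arm with a two-finger parallel gripper is mounted at the origin on a cart in front of the work surface, level with it; the furniture and walls round the work are solid. World frame = base frame: x ahead of the robot, y to its left, z up, the work surface at z = 0. Lengths are in mm, angles in rad, forces in N, time in s.
With the tool pointing down it reaches from about 350 to 775 mm from the base axis. Payload 7.3 kg.
Tool frame: the origin (TCP) lies midway between the tips of the shut fingers; the grasp point (between the pads) lies 19 mm behind it (bot.hold_point_z is the distance from the TCP to the grasp point, in mm); z points along the fingers, y is the direction in which the jaws open and shut (so a half turn about z gives the same grasp; the last joint's range is limited). The gripper opens to 92 mm and grips with 3 to 60 N. Pads are 19 mm wide; open, the fingers measure 130 mm over their backs; the gripper's body (75 mm by 190 mm) begins 47 mm behind the grasp point.
Start: joints at [1.039, 0.342, 1.524, -0, 1.275, -0.146], TCP at [197.545, 486.437, 226.741] pointing down, gripper open.
Joint ranges: [-2.53, 2.53], [-0.77, 2.02], [0.04, 2.7], [-1, 4.14], [0.28, 2.66], [-3.11, 3.11]. Speed limits (rad/s): [2.57, 2.57, 3.14, 3.14, 3.14, 3.14].

### API

Orientations are given as [roll, pitch, yaw] about the fixed x, y, z axes, in that order (R = Rz(yaw) Ry(pitch) Rx(roll)).
In Python, from plant import bot gives the robot as it stands.
- The arm moves only by the tool servo_tool, never from a script. Its argument "series" is a list of rows, each a list of 5 numbers: the opening, from 0 (shut) to 1 (fully open), then the shift along the tool's x, y, z each as a share of 50 mm, from -1 to 1, then the turn about the tool's z as a share of 90 degrees, from -1 to 1. In form: [[gripper, tx, ty, tz, spin], ...]. A call has 1 to 20 rows; each row shifts and turns the commanded pose from where the row before left it, along the tool's axes as they then stand; what a row does not reach is not made up. A row lasts 1/8 s, in which the tool goes at most 62.5 mm and 10.7 degrees, less where a joint would pass 70% of its speed; a pose out of reach is approached as far as the arm can. A call with a number of a shift or a turn outside -1 to 1 is refused whole. A call with a gripper value outside its range is refused whole. The fingers move at their own pace and stop on an object; the grip force is fixed at half the most. Time passes only in rows, so rows that do not move let the fingers close. It gives the time, the measured TCP pose, the force and the opening at its end, in the units of the state.
- bot.get_obs(): the state, without advancing time (a new reading comes with each control period).
- bot.capture(name): name is "side" or "top"; returns the picture (384x512x3 uint8, red, green, blue); there is no depth.
- bot.camera_model(name): a dict with "mtx" (3x3 intrinsics, pixels), "distortion" ([k1, k2, p1, p2, k3] as OpenCV has them; the pictures are not rectified), "world_from_camera" (4x4, takes a point from camera to world coordinates). Camera axes: x right, y up, looking along -z (the intrinsics and any distortion apply to the point x, -y, -z); pixel columns grow to the right and rows downward; lengths in mm; the calibration is good to about 2 mm. A picture is of the moment at which its call begins. camera_model takes no time and is no camera call.
- bot.close_job(): hands the job in, once; it reports no verdict.
Trained networks look in the newest picture that a camera, given by its name, has taken for a name from the list of things; names that differ only in an ending like _2 or _b are one class to them, and where a whole thing is asked for, a point or a joint stands for the part that bears it (a point fixed in the world has none). Each returns a list of dicts, best first, with "p" (0 to 1); they miss things now and then, are a little off and sometimes report something else, mostly with a low value. They report only what shows in the picture. A call takes as long as a camera call. They do not tell look-alikes from the thing itself.
- bot.outline_of(camera, label): "mask" (384x512 bool, what is visible of it).
- bot.pinpoint(camera, label): "point" ([x, y, z] in mm, in the coordinates of the camera as it stood for that picture, good to about 4 mm: a listed point, or the origin of a listed thing).
The state is a dict: "time": time; "joint_positions": joint angles; "dq": joint speeds; "tau": joint torques, N m; "tool_pos": TCP position; "tcp_rot": TCP orientation; "contact_force": force on the tool from outside, world axes, zero at the start; "moment": the same for the moment, N m; "grip_width": finger opening in mm.
Only numpy, scipy, OpenCV 4.12 (cv2) and the standard library are available. Lean on these libraries where they do the work, as an engineer would, in place of code of your own. Each camera call takes 0.05 s, during which the arm holds its last target.

### The job

Put the food processor back together after washing: set the chopping blade all the way down on the square drive shaft in the bowl, then take the lid from the sloping drainer, lower its two lugs through the slots in the bowl's collar and turn it clockwise until it is locked against its stop. Leave the other things on the worktop where they stand.

Things in the scene. Friction and masses are not known exactly. Their poses are not given: they have to be found in the camera images.
- processor: Food processor, fixed: grey motor base 190 x 200 mm, 70 mm high, panel and the bowl's D handle in front (-x); on it a round steel bowl, 136 mm inside, floor at z 78 mm, with a collar 182 mm across, its top at z 187 mm. Origin: centre of the underside; x front to back, z up. Bowl, shaft and collar are centred on z. The lid is locked when its x axis lies along this x axis, either way round.
- lid_seat (a point): Centre of the collar's ledge, 172 mm above the worktop; the lid's origin comes here. Over the ledge a lip (9 to 15 mm above it, opening 152 mm across) covers a groove 173 mm across, but for two slots 36 degrees wide, middles at +80 and -100 degrees from the processor's x (anticlockwise from above). From a slot a lug slides under the lip only clockwise, 80 degrees, to a solid stop.
- drive (a joint): Turn (rad) of the square drive shaft, anticlockwise from above; at 0 its flats face the processor's x and y. Turns stiffly (0.06 N m) and stays put. Steel, 18 x 18 mm, 54 mm high above its round boss, the top 10 mm tapering to 13 x 13 mm.
- shaft_tip (a point): Centre of the top end of the drive shaft, 138 mm above the worktop, 49 mm below the top of the collar.
- hub_seat (a point): Centre of the top of the round boss from which the shaft rises, 84 mm above the worktop: the blade's origin comes here when it is fully down.
- blade: Chopping blade, about 160 g, standing upright: grey hub 80 mm high, 34 x 34 mm square (its lowest 36 mm a round barrel, 51 mm), and two curved steel blades 8 to 28 mm above its foot, reaching 61 mm from the axis. Origin: centre of the hub's underside, z up; the hub's faces look along x and y. From below a square bore 20 x 20 mm, 62 mm deep, parallel to the faces; any quarter turn fits. Hold it by the square upper 44 mm.
- lid: White lid, about 200 g: disc 147 mm across, dome 27 mm high; two lugs on its edge at +x and -x (26 degrees wide, 7 mm thick, flush below, out to 84 mm); bar handle along x, 110 mm long, 24 mm wide, from 42 to 64 mm above the underside, open below for 34 mm either side of the middle. Origin: centre of the underside, z out of the top. At the start z leans 35 degrees to the drainer's front, x across it to its +y side.
- drainer: Sloping wire drainer, fixed, 160 mm wide (y), about 170 mm long, 125 mm high at the back; origin on the worktop, x from its low front (robot's side) to its high back. Bars rise at 35 degrees; two pins 26 mm high at the low end hold the lid's edge.
- onion: A brown onion, 70 x 71 x 77 mm, near the front edge of the worktop; origin at the centre of its underside. To be left alone.
- garlic: A bulb of garlic, 60 mm, on the chopping board; origin at the centre of its underside. To be left alone.
- lemon: A lemon, 70 x 58 x 56 mm, on the worktop at the right; origin at the centre of its underside. To be left alone.
- cup_a: A white espresso cup, 65 x 93 x 54 mm, on the left; origin at the centre of its underside. To be left alone.
- tin_small: A small tin, 57 mm across, 72 mm high, on the left; origin at the centre of its underside. To be left alone.
- jar: A jar with a yellow cap, 68 mm across, 131 mm high, at the back; origin at the centre of its underside. To be left alone.
Not all that is in view belongs to the job. What is shaped like the blade but pink is not meant.

How it is judged (in metres and radians):
On the way, in this order (a step that is already met when the one before it is completed fails the run):
1. the blade is seated: its hub fully down on the square shaft, upright (horizontal distance between blade and hub_seat below 0.004 m and z of blade in the frame of hub_seat below 0.004 m and angle between blade's own z axis and vertical below 0.07 rad), for 0.2 s.
2. the lid lies flat on the ledge in the collar, its lugs below the lip (all of step 1 and horizontal distance between lid and lid_seat below 0.005 m and z of lid in the frame of lid_seat between -0.003 and 0.003 m and angle between lid's own z axis and vertical below 0.05 rad), for 0.1 s.
At the end, for the whole second after the job is handed in: Blade fully down on the shaft (within 4 mm in height and sideways of hub_seat, upright to 4 degrees); lid flat on the ledge (3 mm in height, 5 mm sideways of lid_seat, level to 3 degrees), its x axis within 8 degrees of the processor's, either way round; both at rest; the other things within 30 mm (all of step 2 and angle between the x axis of lid and the x axis of processor, either way round below 0.14 rad and linear speed of each of lid, blade below 0.02 m/s); the robot touches nothing.
It fails at once if another thing on the worktop is pushed more than 30 mm from its place (distance of any of onion, garlic, lemon, cup_a, tin_small, jar from where it was at the start of the episode above 0.03 m).
It also fails if it takes over 61 s, if anything falls off the work surface, if the arm or the gripper's body presses on something with over 40 N, if the wrist force passes 120 N, or if a joint passes its speed limit or range.

## Working session

There is one attempt and no reset: what is moved stays moved. The work goes in short steps, Python scripts to look and compute and a tool call to move; the robot and the scene stay as the last step left them, time stands still between calls to the robot, and variables do not carry over. Pictures are saved under pics/ and viewed, and the job is handed in when it is done.

Besides the shell and the picture viewer there is one more tool, called after ">>>" by a JSON object that holds its "name" and its "arguments", one argument or row to a line. servo_tool: Moves the arm, as the interface text tells. Shift numbers are shares of 50 mm and turn numbers shares of 90 degrees, none past 1 either way. Its arguments: {"type":"object","properties":{"series":{"type":"array"}},"required":["series"]}

```bash
ls; mkdir -p pics; python3 - <<'E'
from plant import bot
import cv2, numpy as np
np.set_printoptions(precision=3,suppress=True)
o=bot.get_obs(); print(o)
print(bot.hold_point_z)
for n in ("side","top"):
    im=bot.capture(n); cv2.imwrite(f"pics/{n}0.png",cv2.cvtColor(im,cv2.COLOR_RGB2BGR))
    c=bot.camera_model(n); print(n,c)
E
```

```text
pics
{'time': 0.0, 'joint_positions': array([ 1.039,  0.343,  1.525, -0.   ,  1.275, -0.146]), 'dq': array([-0.001,  0.   ,  0.001, -0.001, -0.001, -0.002]), 'tau': array([ -0.   , -43.121, -24.424,   0.072,   0.055,  -0.   ]), 'tool_pos': array([197.317, 486.071, 226.055]), 'tcp_rot': array([-3.14 , -0.   ,  2.756]), 'contact_force': array([ 0.518,  0.079, -0.133]), 'moment': array([ 0.028,  0.002, -0.004]), 'grip_width': 91.67426118370035}
18.8
side {'mtx': array([[380.011,   0.   , 255.313],
       [  0.   , 380.011, 193.033],
       [  0.   ,   0.   ,   1.   ]]), 'distortion': array([-0.092,  0.   ,  0.   ,  0.   ,  0.   ]), 'world_from_camera': array([[  -0.909,    0.181,   -0.376,    9.121],
       [  -0.417,   -0.363,    0.834, 1161.409],
       [   0.014,    0.914,    0.405,  689.141],
       [   0.   ,    0.   ,    0.   ,    1.   ]])}
top {'mtx': array([[366.282,   0.   , 255.244],
       [  0.   , 366.282, 193.687],
       [  0.   ,   0.   ,   1.   ]]), 'distortion': array([0.012, 0.   , 0.   , 0.   , 0.   ]), 'world_from_camera': array([[   0.001,    0.987,   -0.164,  299.071],
       [  -1.   ,   -0.002,   -0.021,  -57.119],
       [  -0.021,    0.164,    0.986, 1427.597],
       [   0.   ,    0.   ,    0.   ,    1.   ]])}
```

View pics/side0.png

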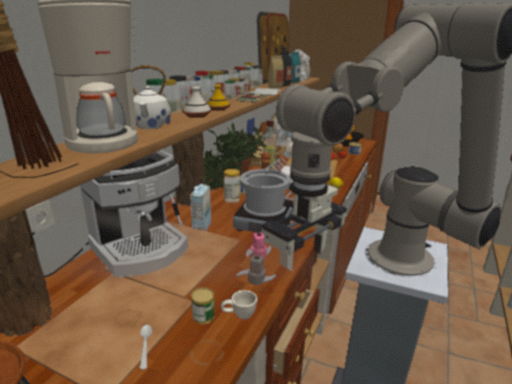

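View pics/top0.png

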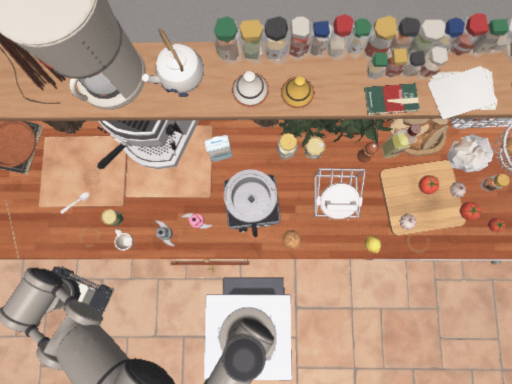

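```bash
cat > h.py <<'E'
import numpy as np, cv2
np.set_printoptions(precision=3,suppress=True)
from plant import bot
def proj(n,P):
    c=bot.camera_model(n); T=np.linalg.inv(c["world_from_camera"]); P=np.atleast_2d(np.asarray(P,float))
    q=P@T[:3,:3].T+T[:3,3]; q=q*[1,-1,-1]
    return cv2.projectPoints(q,np.zeros(3),np.zeros(3),c["mtx"],np.array(c["distortion"],float))[0].reshape(-1,2)
def ray(n,uv):
    c=bot.camera_model(n); T=c["world_from_camera"]
    u=cv2.undistortPoints(np.array([[uv]],float),c["mtx"],np.array(c["distortion"],float))[0,0]
    d=T[:3,:3]@np.array([u[0],-u[1],-1.]); return T[:3,3],d
def atz(n,uv,z):
    o,d=ray(n,uv); return o+d*(z-o[2])/d[2]
def pin(n,label):
    T=bot.camera_model(n)["world_from_camera"]
    return [(round(r["p"],2),T[:3,:3]@np.array(r["point"])+T[:3,3]) for r in bot.pinpoint(n,label)]
def crop(n,src,r,s,name):
    im=cv2.imread(src); x0,y0,x1,y1=r
    cv2.imwrite(name,cv2.resize(im[y0:y1,x0:x1],None,fx=s,fy=s,interpolation=cv2.INTER_CUBIC))
E
python3 - <<'E'
from h import *
for n in("top","side"):
    for l in("blade","lid","processor","lid_seat","shaft_tip","hub_seat","drainer"):
        print(n,l,pin(n,l))
print(bot.get_obs()["time"])
crop("top","pics/top0.png",(140,160,380,260),3.3,"pics/tc0.png")
crop("side","pics/side0.png",(190,150,350,330),3.3,"pics/sc0.png")
E
```

```text
top blade [(0.57, array([428.655, 199.989,   4.775])), (0.51, array([383.935, 320.287,  -1.518]))]
top lid [(0.66, array([ 500.392, -343.361,   63.379])), (0.52, array([ 422.831, -598.536,   21.084])), (0.51, array([358.191, 476.671,  -0.757]))]
top processor []
top lid_seat [(0.63, array([500.832, -13.272, 172.533]))]
top shaft_tip [(0.68, array([ 709.788, -150.273,   -1.823])), (0.59, array([499.641, -13.118, 141.213]))]
top hub_seat [(0.64, array([506.91 , -12.846,  80.881]))]
top drainer []
side blade [(0.73, array([426.114, 197.706,  -2.979])), (0.65, array([379.454, 318.877,   1.391])), (0.38, array([ 485.988, -342.638,   -0.742])), (0.16, array([500.94 , -10.354,   0.073]))]
side lid [(0.4, array([ 502.494, -341.711,   60.792])), (0.32, array([379.938, 316.361,   0.844]))]
side processor [(0.67, array([503.177, -13.762,   1.013])), (0.22, array([ 503.531, -341.103,   60.5  ]))]
side lid_seat [(0.93, array([501.267, -11.324, 172.459]))]
side shaft_tip []
side hub_seat []
side drainer [(0.61, array([ 485.936, -342.774,   -1.004]))]
0.8
```

View pics/tc0.png

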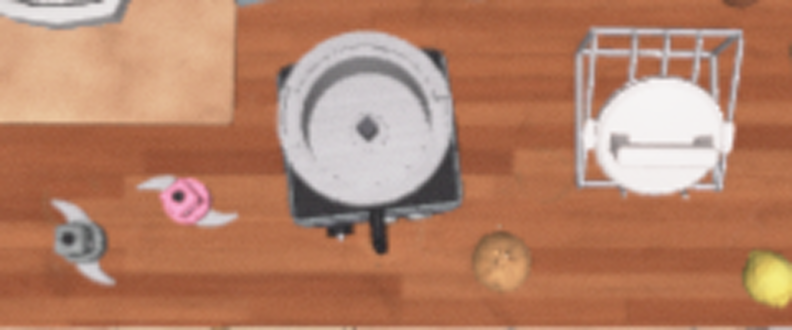

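View pics/sc0.png

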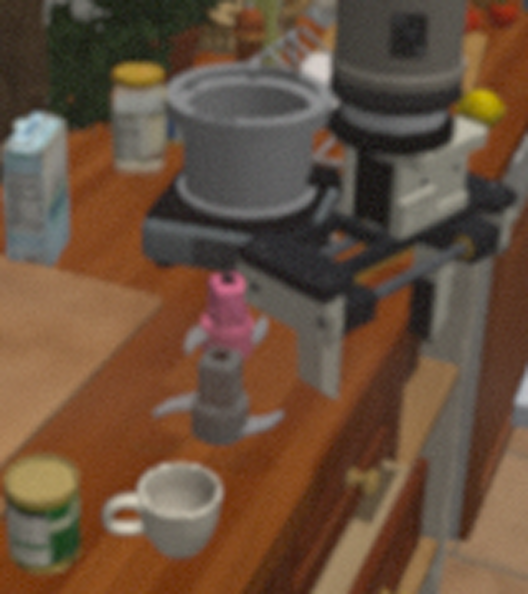

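```bash
python3 - <<'E'
from h import *
a=cv2.imread("pics/top0.png"); b=cv2.imread("pics/side0.png")
f=lambda im,x,y,w,h,s: cv2.resize(im[y:y+h,x:x+w],None,fx=s,fy=s,interpolation=cv2.INTER_CUBIC)
A=f(a,150,215,30,36,10); B=f(b,232,252,48,36,10)
cv2.imwrite("pics/bl.png",np.hstack([A,B]))
C=f(a,220,165,64,72,8); cv2.imwrite("pics/sh.png",C)
cv2.imwrite("pics/lid.png",f(a,310,165,62,58,10))
E
```

```text
(no output)
```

View pics/bl.png

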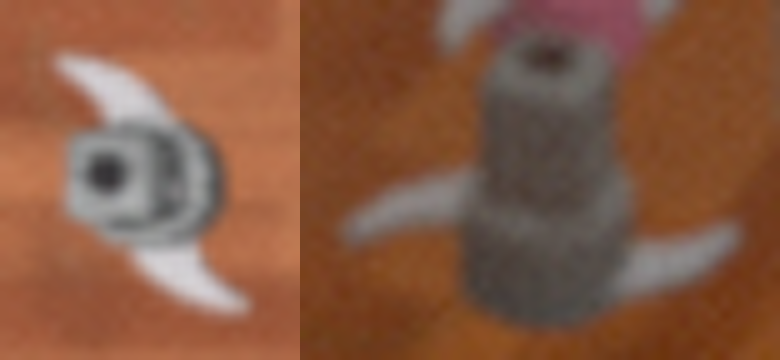

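View pics/sh.png

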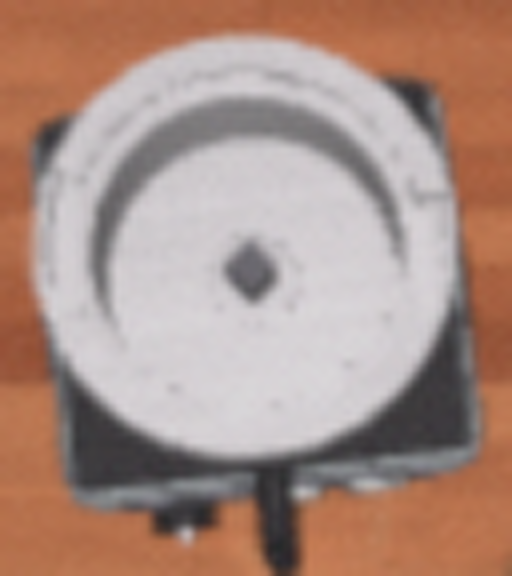

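View pics/lid.png

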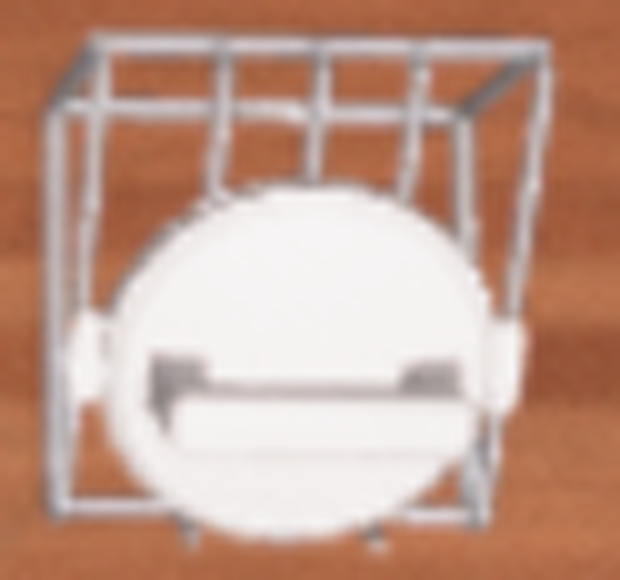

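```bash
cat > fit.py <<'E'
from h import *
from scipy.optimize import least_squares, minimize
from scipy.ndimage import map_coordinates, gaussian_filter
def circfit(n,src,c,z,r,angs,span=10,it=4):
    im=cv2.imread(src).astype(float); 
    ch=[gaussian_filter(im[:,:,k],.6) for k in range(3)]
    c=np.array(c,float)
    for _ in range(it):
        rs=np.arange(r-span,r+span,.5); A=[];B=[]
        for a in angs:
            u=np.array([np.cos(a),np.sin(a)])
            P=np.c_[c[0]+rs*u[0],c[1]+rs*u[1],np.full(len(rs),z)]
            uv=proj(n,P)
            g=sum(np.abs(np.gradient(map_coordinates(x,[uv[:,1],uv[:,0]],order=1))) for x in ch)
            k=np.argmax(g); A.append(u); B.append(rs[k]-r)
        A=np.array(A);B=np.array(B)
        s=least_squares(lambda p:A@p[:2]+p[2]-B,[0,0,0],loss="soft_l1",f_scale=1.)
        c=c+s.x[:2]
        span=max(5,span*.7)
    return c,s.x[2],np.sqrt(np.median((A@s.x[:2]+s.x[2]-B)**2))
if __name__=="__main__":
    an=np.deg2rad(np.arange(0,360,5))
    print("top",circfit("top","pics/top0.png",(501,-12),187,91,an))
    an=np.deg2rad(np.arange(30,250,5))
    print("side",circfit("side","pics/side0.png",(501,-12),187,91,an))
E
python3 fit.py
python3 - <<'E'
from h import *
def ov(n,src,sets,r,s,name):
    im=cv2.imread(src); x0,y0,x1,y1=r
    im=cv2.resize(im[y0:y1,x0:x1],None,fx=s,fy=s,interpolation=cv2.INTER_CUBIC)
    for P,col,cl in sets:
        uv=((proj(n,P)-[x0,y0]+.5)*s-.5); cv2.polylines(im,[np.round(uv*16).astype(int)],cl,col,1,cv2.LINE_AA,4)
    cv2.imwrite(name,im)
def rect(c,hx,hy,yaw,z,off=(0,0)):
    q=np.array([[-hx,-hy],[hx,-hy],[hx,hy],[-hx,hy]],float)
    R=np.array([[np.cos(yaw),-np.sin(yaw)],[np.sin(yaw),np.cos(yaw)]])
    return np.c_[q@R.T+c,np.full(4,z)]
def circ(c,r,z):
    t=np.linspace(0,2*np.pi,60); return np.c_[c[0]+r*np.cos(t),c[1]+r*np.sin(t),np.full(60,z)]
c=(501,-12.5); y=np.deg2rad(6)
S=[(circ(c,91,187),(0,0,255),True),(rect(c,95,100,y,70),(255,0,0),True),(rect(c,6.5,6.5,np.deg2rad(45),138),(0,255,0),True)]
ov("top","pics/top0.png",S,(220,165,284,237),8,"pics/o1.png")
c=(381.5,318); y=np.deg2rad(0)
S=[(rect(c,17,17,y,80),(255,0,0),True),(rect(c,17,17,y,36),(255,0,0),True),(circ(c,25.5,36),(0,255,0),True),(circ(c,25.5,0),(0,255,0),True)]
ov("top","pics/top0.png",S,(150,215,180,251),14,"pics/o2.png")
ov("side","pics/side0.png",S,(232,252,280,288),14,"pics/o3.png")
E
```

```text
top (array([500.24 , -13.012]), np.float64(0.5316379684171066), np.float64(0.4798880379430043))
side (array([496.322,  -8.512]), np.float64(0.33622223002314094), np.float64(1.8646626363933012))
```

View pics/o1.png

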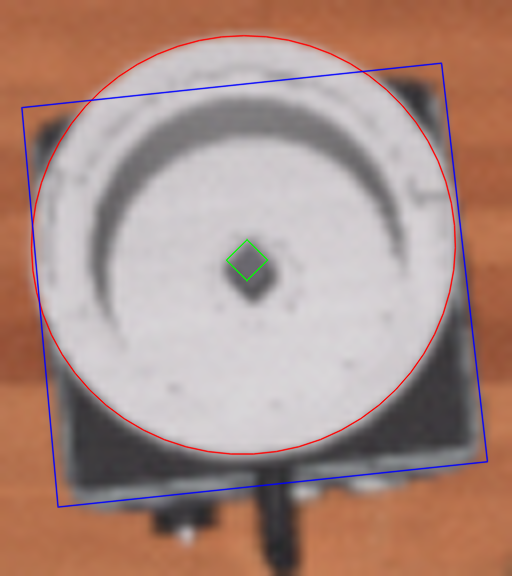

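View pics/o2.png

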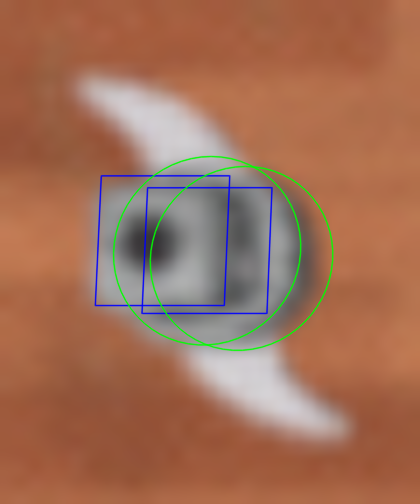

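View pics/o3.png

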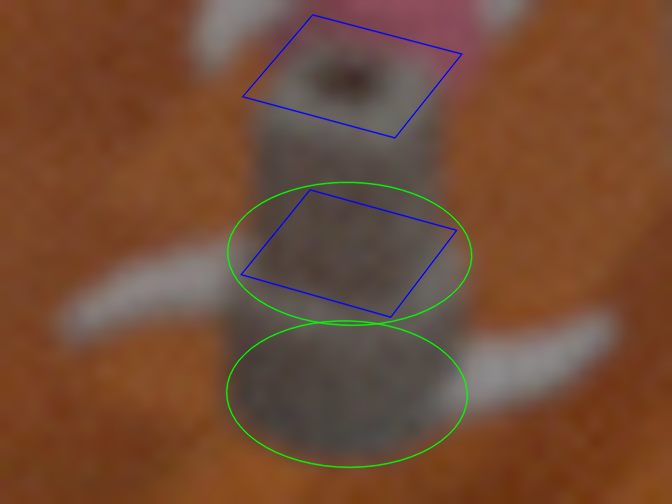

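```bash
cat >> h.py <<'E'
def ov(n,src,sets,r,s,name=None):
    im=cv2.imread(src); x0,y0,x1,y1=r
    im=cv2.resize(im[y0:y1,x0:x1],None,fx=s,fy=s,interpolation=cv2.INTER_CUBIC)
    for P,col,cl in sets:
        uv=((proj(n,P)-[x0,y0]+.5)*s-.5); cv2.polylines(im,[np.round(uv*16).astype(int)],cl,col,1,cv2.LINE_AA,4)
    if name: cv2.imwrite(name,im)
    return im
def rect(c,hx,hy,yaw,z):
    q=np.array([[-hx,-hy],[hx,-hy],[hx,hy],[-hx,hy]],float)
    R=np.array([[np.cos(yaw),-np.sin(yaw)],[np.sin(yaw),np.cos(yaw)]])
    return np.c_[q@R.T+c,np.full(4,z)]
def circ(c,r,z):
    t=np.linspace(0,2*np.pi,60); return np.c_[c[0]+r*np.cos(t),c[1]+r*np.sin(t),np.full(60,z)]
E
python3 - <<'E'
from h import *
T=[];Sd=[]
for yd in (10,20,30):
    c=(380.5,318); y=np.deg2rad(yd)
    S=[(rect(c,17,17,y,80),(255,0,0),True),(rect(c,17,17,y,36),(255,0,0),True),(circ(c,25.5,36),(0,255,0),True),(circ(c,25.5,0),(0,255,0),True)]
    T.append(ov("top","pics/top0.png",S,(153,220,177,246),11))
    Sd.append(ov("side","pics/side0.png",S,(246,252,270,288),11))
cv2.imwrite("pics/o4.png",np.hstack(T));cv2.imwrite("pics/o5.png",np.hstack(Sd))
E
```

```text
(no output)
```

View pics/o4.png

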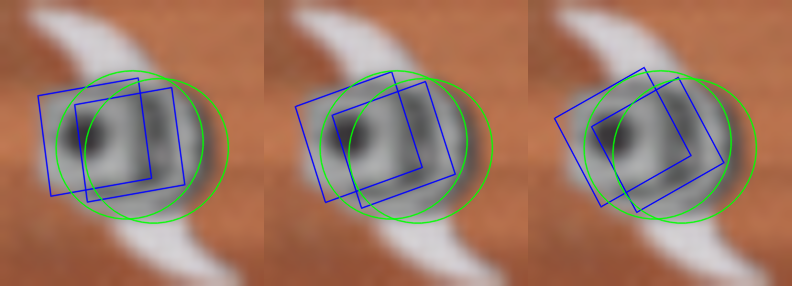

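View pics/o5.png

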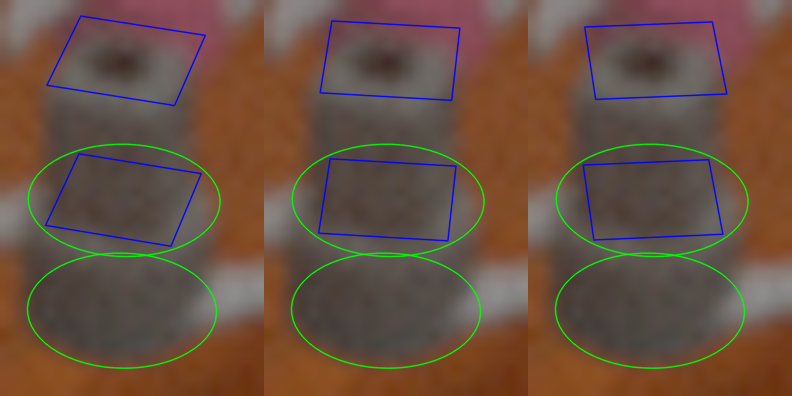

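```bash
cat > fitb.py <<'E'
from h import *
from scipy.optimize import minimize
SS=4
def labels(n,c,yaw,win):
    x0,y0,x1,y1=win; L=np.zeros(((y1-y0)*SS,(x1-x0)*SS),np.uint8)
    q=lambda P:np.round(((proj(n,P)-[x0,y0]+.5)*SS-.5)*8).astype(np.int32)
    hull=lambda P:cv2.convexHull(q(P).reshape(-1,1,2)) 
    fill=lambda P,v:cv2.fillConvexPoly(L,P,v,8,3)
    fill(hull(np.r_[circ(c,25.5,0),circ(c,25.5,36)]),1)
    fill(hull(circ(c,25.5,36)),2)
    a=rect(c,17,17,yaw,36);b=rect(c,17,17,yaw,80)
    cam=bot.camera_model(n)["world_from_camera"][:3,3]
    for k in range(4):
        j=(k+1)%4; m=(a[k]+a[j])/2; nn=m[:2]-c
        if nn@(cam[:2]-m[:2])>0: fill(hull(np.array([a[k],a[j],b[j],b[k]])),3+k)
    fill(hull(b),7); fill(hull(circ(c,5.5,80)),8)
    return L
def cost(p,ims):
    tot=0
    for n,im,win in ims:
        x0,y0,x1,y1=win
        L=labels(n,np.array(p[:2]),p[2],win)
        oh=np.stack([cv2.resize((L==k).astype(np.float32),(x1-x0,y1-y0),interpolation=cv2.INTER_AREA) for k in range(9)],-1)
        oh=cv2.GaussianBlur(oh,(0,0),.6)
        A=oh.reshape(-1,9); B=im[y0:y1,x0:x1].reshape(-1,3).astype(float)
        w=np.ones(len(A))
        for _ in range(3):
            X=np.linalg.lstsq((A*w[:,None]).T@A+1e-3*np.eye(9),(A*w[:,None]).T@B,rcond=None)[0]
            r=np.linalg.norm(B-A@X,axis=1); w=1/np.maximum(r,8)
        tot+=np.minimum(r,50).sum()/len(r)
    return tot
if __name__=="__main__":
    T=("top",cv2.imread("pics/top0.png"),(152,220,177,246)); S=("side",cv2.imread("pics/side0.png"),(246,254,270,288))
    for nm,ims in (("both",[T,S]),("top",[T]),("side",[S])):
        best=[]
        for yd in range(-45,45,9):
            r=minimize(lambda p:cost([p[0],p[1],np.deg2rad(p[2])],ims),[380.5,319,yd],method="Nelder-Mead",options=dict(initial_simplex=[[380.5,319,yd],[384,319,yd],[380.5,323,yd],[380.5,319,yd+8]],maxiter=60))
            best.append((r.fun,r.x))
        best.sort(key=lambda t:t[0]); print(nm,[(round(f,3),x.round(1)) for f,x in best[:4]])
E
python3 fitb.py
```

```text
Traceback (most recent call last):
  File "fitb.py", line 37, in <module>
    r=minimize(lambda p:cost([p[0],p[1],np.deg2rad(p[2])],ims),[380.5,319,yd],method="Nelder-Mead",options=dict(initial_simplex=[[380.5,319,yd],[384,319,yd],[380.5,323,yd],[380.5,319,yd+8]],maxiter=60))
  File "fitb.py", line 37, in <lambda>
    r=minimize(lambda p:cost([p[0],p[1],np.deg2rad(p[2])],ims),[380.5,319,yd],method="Nelder-Mead",options=dict(initial_simplex=[[380.5,319,yd],[384,319,yd],[380.5,323,yd],[380.5,319,yd+8]],maxiter=60))
                        ~~~~^^^^^^^^^^^^^^^^^^^^^^^^^^^^^^^^^^
  File "fitb.py", line 22, in cost
    L=labels(n,np.array(p[:2]),p[2],win)
  File "fitb.py", line 16, in labels
    fill(hull(b),7); fill(hull(circ(c,5.5,80)),8)
         ~~~~^^^
  File "fitb.py", line 7, in <lambda>
    hull=lambda P:cv2.convexHull(q(P).reshape(-1,1,2))
                                 ~^^^
  File "fitb.py", line 6, in <lambda>
    q=lambda P:np.round(((proj(n,P)-[x0,y0]+.5)*SS-.5)*8).astype(np.int32)
                          ~~~~^^^^^
  File "h.py", line 5, in proj
    c=bot.camera_model(n); T=np.linalg.inv(c["world_from_camera"]); P=np.atleast_2d(np.asarray(P,float))
ValueError: time passes only in moves, steps and waits
```

```bash
python3 - <<'E'
from plant import bot
import pickle
pickle.dump({n:{k:__import__('numpy').array(v) for k,v in bot.camera_model(n).items()} for n in("top","side")},open("cam.pkl","wb"))
print(bot.get_obs()["time"])
E
sed -i 's/bot\.camera_model(\([^)]*\))/CAM[\1]/; s/^from plant import bot/from plant import bot\nimport pickle; CAM=pickle.load(open("cam.pkl","rb"))/' h.py
sed -i 's/bot\.camera_model(\([^)]*\))/CAM[\1]/' fitb.py; python3 fitb.py
```

```text
0.8
both [(np.float64(36.114), array([380.9, 320.9,   8.8])), (np.float64(36.116), array([380.9, 320.9,   8.9])), (np.float64(36.135), array([380.7, 320.9,  11.7])), (np.float64(36.143), array([380.5, 321. ,  10.6]))]
top [(np.float64(21.941), array([380.9, 321. ,   1.8])), (np.float64(21.945), array([380.9, 321.1,   1.7])), (np.float64(21.983), array([380.8, 321.1,   1.9])), (np.float64(21.989), array([380.8, 321.3,   1.5]))]
side [(np.float64(13.612), array([381.5, 319.8,  12.9])), (np.float64(13.618), array([381.5, 319.9,  12.7])), (np.float64(13.618), array([381.5, 319.9,  12.7])), (np.float64(13.62), array([381.6, 319.5,  12.9]))]
```

```bash
cat > fits.py <<'E'
from fitb import *
import fitb
def lab(n,c,yaw,win):
    x0,y0,x1,y1=win; L=np.zeros(((y1-y0)*SS,(x1-x0)*SS),np.uint8)
    q=lambda P:np.round(((proj(n,P)-[x0,y0]+.5)*SS-.5)*8).astype(np.int32)
    hull=lambda P:cv2.convexHull(q(P).reshape(-1,1,2)) 
    fill=lambda P,v:cv2.fillConvexPoly(L,P,v,8,3)
    a=rect(c,9,9,yaw,84);b=rect(c,9,9,yaw,128);t=rect(c,6.5,6.5,yaw,138)
    cam=CAM[n]["world_from_camera"][:3,3]
    for k in range(4):
        j=(k+1)%4; m=(a[k]+a[j])/2; nn=m[:2]-c
        if nn@(cam[:2]-m[:2])>0: fill(hull(np.array([a[k],a[j],b[j],b[k]])),1+k)
    fill(hull(b),5); fill(hull(t),6)
    return L
fitb.labels=lab
T=("top",cv2.imread("pics/top0.png"),(243,190,260,208))
best=[]
for yd in range(0,90,10):
    r=minimize(lambda p:cost([p[0],p[1],np.deg2rad(p[2])],[T]),[500.5,-13,yd],method="Nelder-Mead",options=dict(initial_simplex=[[500.5,-13,yd],[503,-13,yd],[500.5,-10,yd],[500,-13,yd+8]],maxiter=80))
    best.append((r.fun,r.x))
best.sort(key=lambda t:t[0]); print([(round(f,3),x.round(1)) for f,x in best])
for yd in range(0,90,10): print(yd,min((cost([x,y,np.deg2rad(yd)],[T]),x,y) for x in np.arange(498,504,1) for y in np.arange(-16,-9,1)))
E
python3 fits.py
```

```text
[(np.float64(6.566), array([500.8, -13.1,  43. ])), (np.float64(6.593), array([500. , -12.8,  46. ])), (np.float64(6.652), array([499. , -13.1,  46.1])), (np.float64(6.658), array([499.6, -12.8,  43.9])), (np.float64(6.693), array([500. , -13.3,  43.2])), (np.float64(6.713), array([498.7, -13.2,  43.6])), (np.float64(6.858), array([500.5, -14.1,  48.9])), (np.float64(8.602), array([500.4, -13.4,  79.4])), (np.float64(8.683), array([500.4, -13.6,   3.9]))]
0 (np.float64(8.811527886060132), np.int64(501), np.int64(-14))
10 (np.float64(9.018902969459306), np.int64(501), np.int64(-14))
20 (np.float64(8.388450899806477), np.int64(501), np.int64(-14))
30 (np.float64(7.5856002600042665), np.int64(500), np.int64(-13))
40 (np.float64(7.004287358227491), np.int64(499), np.int64(-13))
50 (np.float64(7.05390263305349), np.int64(499), np.int64(-13))
60 (np.float64(7.81820829987508), np.int64(501), np.int64(-13))
70 (np.float64(8.386343238012543), np.int64(501), np.int64(-14))
80 (np.float64(8.628284302543268), np.int64(501), np.int64(-13))
```

```bash
cat > plan.py <<'E'
from h import *
import sys, json, math
def plan(target,yawdeg,n=None,nspin=None,start=None,grip=1.0):
    """rows to take commanded pose to target; spin first nspin rows along with shift"""
    o=bot.get_obs()
    p=np.array(o["tool_pos"]) if start is None else np.array(start[:3],float)
    y=o["tcp_rot"][2] if start is None else math.radians(start[3])
    dy=(math.radians(yawdeg)-y+np.pi)%(2*np.pi)-np.pi
    d=np.array(target)-p
    m=max(math.ceil(np.linalg.norm(d)/45),math.ceil(abs(math.degrees(dy))/10.2),1) if n is None else n
    rows=[]
    for k in range(m):
        rem=np.array(target)-p; step=rem/(m-k)
        ax=np.array([math.cos(y),math.sin(y),0]); ay=np.array([math.sin(y),-math.cos(y),0])
        r=[round(float(step@ax)/50,3),round(float(step@ay)/50,3),round(-step[2]/50,3)]
        s=round(-math.degrees((math.radians(yawdeg)-y+np.pi)%(2*np.pi)-np.pi)/(m-k)/90,3)
        rows.append([grip]+r+[s])
        p=p+50*(r[0]*ax+r[1]*ay+np.array([0,0,-r[2]])); y-=math.radians(90*s)
    print(json.dumps(rows)); print("end",p,math.degrees(y),"steps",len(rows))
    return list(p)+[math.degrees(y)]
def st():
    o=bot.get_obs(); print("t",round(o["time"],2),"pos",o["tool_pos"],"yaw",np.degrees(o["tcp_rot"][2]).round(2),"rp",np.degrees(o["tcp_rot"][:2]).round(2),"F",o["contact_force"],"M",o["moment"],"w",round(o["grip_width"],1),"q",o["joint_positions"])
E
python3 - <<'E'
from plan import *
st()
e=plan((381,320.5,150),98)
plan((381,320.5,47),98,start=e)
E
```

```text
t 0.8 pos [197.528 486.447 226.744] yaw 157.9 rp [179.99   0.  ] F [ 0.076 -1.202 -0.107] M [ 0.013 -0.01   0.007] w 91.4 q [ 1.039  0.342  1.524  0.     1.275 -0.146]
[[1.0, -0.775, -0.282, 0.256, 0.111], [1.0, -0.812, -0.144, 0.256, 0.111], [1.0, -0.825, -0.001, 0.256, 0.111], [1.0, -0.812, 0.142, 0.256, 0.111], [1.0, -0.775, 0.281, 0.255, 0.111], [1.0, -0.714, 0.412, 0.256, 0.111]]
end [380.998 320.523 149.994] 97.95741214964475 steps 6
[[1.0, -0.0, -0.0, 0.687, -0.0], [1.0, -0.0, -0.0, 0.686, -0.0], [1.0, -0.0, -0.0, 0.687, -0.0]]
end [380.998 320.523  46.994] 97.95741214964475 steps 3
```

>>> {"name": "servo_tool", "arguments": {
  "series": [
    [1,-0.775,-0.282,0.256,0.111],
    [1,-0.812,-0.144,0.256,0.111],
    [1,-0.825,0,0.256,0.111],
    [1,-0.812,0.142,0.256,0.111],
    [1,-0.775,0.281,0.256,0.111],
    [1,-0.714,0.412,0.256,0.111],
    [1,0,0,0,0],
    [1,0,0,0,0]
  ]
}}

```text
time: 1.8
tool_pos: [380.9, 320.7, 150.1]
tcp_rot: [-3.142, -0.0, 1.711]
contact_force: [0.3, 0.4, -0.4]
grip_width: 91.9
```

```bash
python3 - <<'E'
from plan import *
st()
for n in("side","top"): cv2.imwrite(f"pics/{n}1.png",cv2.cvtColor(bot.capture(n),cv2.COLOR_RGB2BGR))
e=plan((381,320.5,47),98)
E
```

```text
t 1.8 pos [380.897 320.749 150.093] yaw 98.01 rp [-180.     -0.02] F [ 0.264  0.361 -0.374] M [-0.071  0.039 -0.027] w 91.9 q [0.546 0.372 1.711 0.    1.059 0.406]
[[1.0, -0.006, 0.002, 0.689, 0.0], [1.0, -0.006, 0.003, 0.689, 0.0], [1.0, -0.005, 0.002, 0.688, 0.001]]
end [380.999 320.503  47.024] 97.98657777204215 steps 3
```

View pics/side1.png

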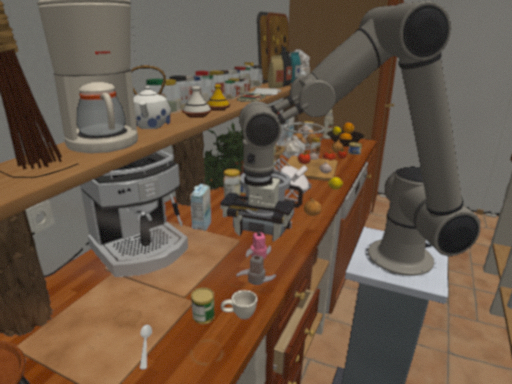

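```bash
python3 - <<'E'
from h import *
print(proj("side",[[381,320.7,150],[381,320.7,200],[381,320.7,80],[381,320,0]]))
crop("side","pics/side1.png",(200,130,320,300),4.4,"pics/s1c.png")
E
```

```text
[[256.885 236.273]
 [257.181 220.432]
 [256.489 257.391]
 [256.16  279.961]]
```

View pics/s1c.png

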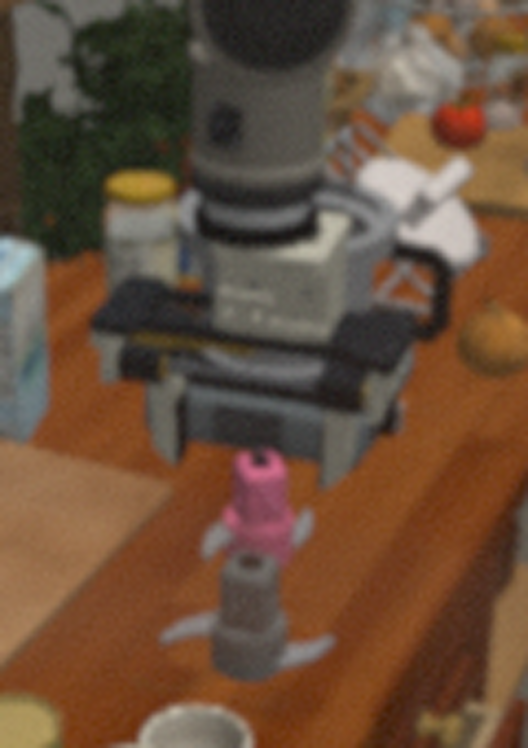

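>>> {"name": "servo_tool", "arguments": {
  "series": [
    [1,0,0,0.69,0],
    [1,0,0,0.69,0],
    [1,0,0,0.68,0],
    [0.6,0,0,0,0],
    [0.2,0,0,0,0],
    [0.2,0,0,0,0],
    [0.2,0,0,0,0],
    [0.2,0,0,0,0],
    [0.2,0,0,0,0]
  ]
}}

```text
time: 3.02
tool_pos: [381.1, 320.6, 47.1]
tcp_rot: [3.141, -0.0, 1.71]
contact_force: [-0.7, -0.4, 0.5]
grip_width: 36.8
```

>>> {"name": "servo_tool", "arguments": {
  "series": [
    [0,0,0,0,0],
    [0,0,0,0,0],
    [0,0,0,0,0]
  ]
}}

```text
time: 3.4
tool_pos: [381.1, 320.6, 47.1]
tcp_rot: [3.141, -0.0, 1.71]
contact_force: [0.3, -1.3, 3.7]
grip_width: 34.6
```

>>> {"name": "servo_tool", "arguments": {
  "series": [
    [0.75,0,0,0,0],
    [0.75,0,0,0,0],
    [0.75,0,0,0,0],
    [0.75,0,0,0,0.1111],
    [0.75,0,0,0,0.1111],
    [0.75,0,0,0,0.1111],
    [0.75,0,0,0,0.1111],
    [0.75,0,0,0,0.1111],
    [0.75,0,0,0,0.1111],
    [0.75,0,0,0,0.1111],
    [0.75,0,0,0,0.1111],
    [0.75,0,0,0,0.1112],
    [0,0,0,0,0],
    [0,0,0,0,0],
    [0,0,0,0,0],
    [0,0,0,0,0],
    [0,0,0,0,0],
    [0,0,0,0,0]
  ]
}}

```text
time: 5.65
tool_pos: [381.1, 320.5, 46.9]
tcp_rot: [-3.142, -0.0, 0.139]
contact_force: [0.6, -0.2, -0.2]
grip_width: 34.5
```

```bash
python3 - <<'E'
from plan import *
st()
e=plan((381,320.5,225),8)
e=plan((500.2,-13,225),45,start=e)
E
```

```text
t 5.65 pos [381.076 320.518  46.91 ] yaw 7.97 rp [-180.   -0.] F [ 0.587 -0.172 -0.23 ] M [-0.077  0.076 -0.005] w 34.5 q [0.545 0.52  1.819 0.    0.802 1.977]
[[1.0, -0.0, 0.0, -0.89, -0.0], [1.0, -0.001, 0.0, -0.891, -0.0], [1.0, -0.0, 0.0, -0.89, -0.0], [1.0, -0.001, 0.0, -0.891, -0.0]]
end [380.977 320.505 225.01 ] 7.967028052061143 steps 4
[[1.0, 0.18, 0.867, 0.0, -0.051], [1.0, 0.11, 0.879, 0.0, -0.051], [1.0, 0.039, 0.885, 0.0, -0.052], [1.0, -0.033, 0.885, 0.0, -0.051], [1.0, -0.104, 0.879, 0.0, -0.052], [1.0, -0.176, 0.868, 0.0, -0.051], [1.0, -0.244, 0.851, 0.0, -0.052], [1.0, -0.313, 0.827, 0.0, -0.051]]
end [500.2   -12.982 225.01 ] 44.95702805206115 steps 8
```

>>> {"name": "servo_tool", "arguments": {
  "series": [
    [0,0,0,-0.5,0],
    [0,0,0,-0.92,0],
    [0,0,0,-0.92,0],
    [0,0,0,-0.92,0],
    [0,0,0,-0.9,0],
    [0,0,0,-0.2,0],
    [0,0.18,0.867,0,-0.051],
    [0,0.11,0.879,0,-0.051],
    [0,0.039,0.885,0,-0.052],
    [0,-0.033,0.885,0,-0.051],
    [0,-0.104,0.879,0,-0.052],
    [0,-0.176,0.868,0,-0.051],
    [0,-0.244,0.851,0,-0.052],
    [0,-0.313,0.827,0,-0.051],
    [0,0,0,0,0],
    [0,0,0,0,0]
  ]
}}

```text
time: 7.65
tool_pos: [499.4, -12.6, 263.5]
tcp_rot: [-3.139, 0.001, 0.783]
contact_force: [0.1, 0.4, -2.1]
grip_width: 34.6
```

```bash
python3 - <<'E'
from plan import *
st()
for n in("side","top"): cv2.imwrite(f"pics/{n}2.png",cv2.cvtColor(bot.capture(n),cv2.COLOR_RGB2BGR))
crop("side","pics/side2.png",(200,100,340,250),4,"pics/s2c.png")
E
```

```text
t 7.65 pos [499.423 -12.627 263.463] yaw 44.88 rp [-179.84    0.07] F [ 0.088  0.362 -2.078] M [-0.098  0.146  0.011] w 34.6 q [-0.179  0.269  1.524  0.001  1.351  0.608]
```

View pics/s2c.png

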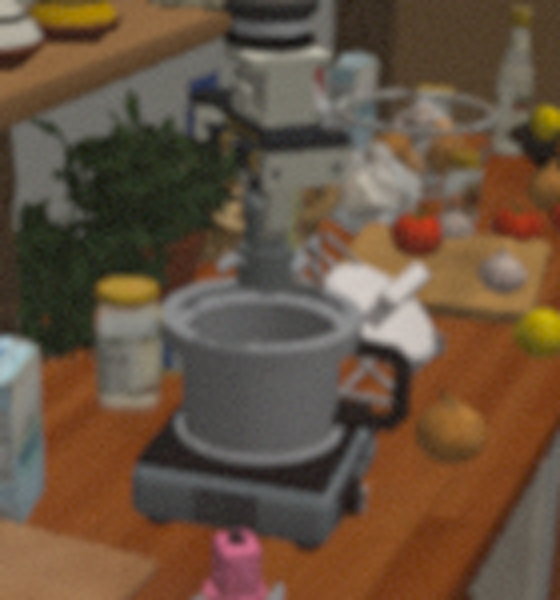

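```bash
python3 - <<'E'
from fit import *
print("side",circfit("side","pics/side2.png",(501,-12),187,91,np.deg2rad(np.r_[np.arange(-30,90,4),np.arange(140,215,4)])))
for k in range(2):
    print(pin("side","lid_seat"),pin("side","blade")[:3])
S=[(circ((500.2,-13),91,187),(0,0,255),True),(circ((500.2,-13),76,187),(0,255,0),True),(circ((499.4,-12.6),25.5,216.5),(255,0,0),True),(rect((499.4,-12.6),17,17,np.pi/4,250),(255,0,0),True)]
ov("side","pics/side2.png",S,(230,140,310,220),8,"pics/o6.png")
E
```

```text
side (array([498.718, -15.283]), np.float64(3.5108578668293497), np.float64(0.9520009838010512))
[(0.88, array([501.449, -15.762, 173.615]))] [(0.77, array([499.997, -12.744, 217.652])), (0.77, array([429.647, 199.651,  -1.484]))]
[(0.88, array([501.449, -15.762, 173.615]))] [(0.77, array([499.997, -12.744, 217.652])), (0.77, array([429.647, 199.651,  -1.484]))]
```

View pics/o6.png

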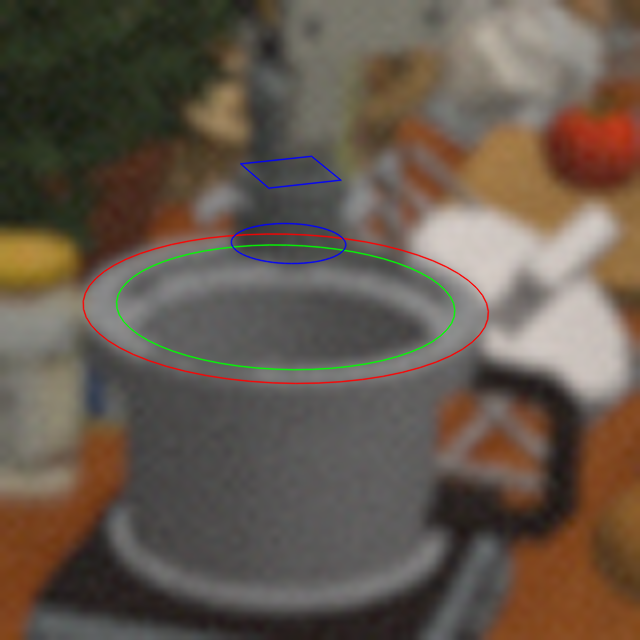

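>>> {"name": "servo_tool", "arguments": {
  "series": [
    [0,0.006,0.017,0.7,0],
    [0,0,0,0.73,0],
    [0,0,0,0,0],
    [0,0,0,0.1,0],
    [0,0,0,0.1,0],
    [0,0,0,0,0]
  ]
}}

```text
time: 8.7
tool_pos: [501.2, -13.4, 183.8]
tcp_rot: [3.141, -0.001, 0.785]
contact_force: [0.0, -0.5, -2.6]
grip_width: 34.4
```

```bash
python3 - <<'E'
from plan import *
st()
E
```

```text
t 8.7 pos [501.201 -13.367 183.847] yaw 44.95 rp [179.97  -0.03] F [ 0.009 -0.547 -2.577] M [-0.11   0.084  0.055] w 34.4 q [-0.18   0.339  1.655  0.     1.147  0.607]
```

>>> {"name": "servo_tool", "arguments": {
  "series": [
    [0,-0.008,-0.017,0,0],
    [0,0,0,0.1,0],
    [0,0,0,0.1,0],
    [0,0,0,0,0]
  ]
}}

```text
time: 9.2
tool_pos: [500.3, -13.3, 173.0]
tcp_rot: [3.141, 0.0, 0.784]
contact_force: [2.3, -2.5, -3.1]
grip_width: 34.7
```

```bash
python3 - <<'E'
from plan import *
st()
E
```

```text
t 9.2 pos [500.334 -13.346 173.018] yaw 44.94 rp [179.97   0.01] F [ 2.256 -2.49  -3.127] M [-0.404 -0.174  0.054] w 34.7 q [-0.18   0.349  1.673 -0.     1.119  0.607]
```

>>> {"name": "servo_tool", "arguments": {
  "series": [
    [0,0,0.014,0.1,0],
    [0,0,0.01,0.15,0],
    [0,0,0,0.15,0],
    [0,0,0,0,0]
  ]
}}

```text
time: 9.7
tool_pos: [500.7, -13.8, 152.6]
tcp_rot: [-3.141, 0.001, 0.784]
contact_force: [-0.3, -0.9, -2.0]
grip_width: 34.2
```

```bash
python3 - <<'E'
from plan import *
st()
E
```

```text
t 9.7 pos [500.696 -13.795 152.612] yaw 44.95 rp [-179.94    0.03] F [-0.308 -0.851 -2.011] M [-0.141  0.145  0.06 ] w 34.2 q [-0.181  0.374  1.699  0.     1.07   0.606]
```

>>> {"name": "servo_tool", "arguments": {
  "series": [
    [0,0,0,0.2,0],
    [0,0,0,0.16,0],
    [0,0,0,0.06,0],
    [0,0,0,0.03,0],
    [0,0,0,0,0]
  ]
}}

```text
time: 10.32
tool_pos: [500.8, -13.9, 130.9]
tcp_rot: [-3.141, 0.0, 0.784]
contact_force: [-2.2, 0.0, -1.2]
grip_width: 34.5
```

```bash
python3 - <<'E'
from plan import *
st()
E
```

```text
t 10.32 pos [500.827 -13.881 130.916] yaw 44.95 rp [-179.99    0.01] F [-2.151  0.003 -1.198] M [-0.218  0.397  0.   ] w 34.5 q [-0.181  0.401  1.727  0.     1.015  0.605]
```

>>> {"name": "servo_tool", "arguments": {
  "series": [
    [0,0,0,0.03,0],
    [0,0,0,0.02,0],
    [0,0,0,0,0]
  ]
}}

```text
time: 10.7
tool_pos: [501.4, -13.9, 130.6]
tcp_rot: [3.14, -0.001, 0.784]
contact_force: [-6.7, -0.4, 15.5]
grip_width: 34.1
```

>>> {"name": "servo_tool", "arguments": {
  "series": [
    [0.6,0,0,-0.02,0],
    [0.6,0,0,0,0],
    [0.6,0,0,0,0],
    [0.6,0,0,-0.5,0],
    [0.6,0,0,-0.8,0],
    [0.6,0,0,-0.8,0],
    [0.6,0,0,-0.8,0],
    [0.6,0,0,0,0]
  ]
}}

```text
time: 11.7
tool_pos: [502.5, -14.1, 277.3]
tcp_rot: [3.136, -0.004, 0.785]
contact_force: [0.6, 0.7, -0.1]
grip_width: 55.0
```

```bash
python3 - <<'E'
from plan import *
st()
cv2.imwrite(f"pics/side3.png",cv2.cvtColor(bot.capture("side"),cv2.COLOR_RGB2BGR))
print(pin("side","blade")[:2])
e=plan((400,-200,300),88,grip=.6)
E
```

```text
t 11.7 pos [502.522 -14.095 277.279] yaw 44.95 rp [179.7   -0.22] F [ 0.597  0.68  -0.111] M [-0.093  0.15   0.037] w 55.0 q [-0.181  0.261  1.498  0.     1.376  0.606]
[(0.9, array([426.725, 198.088,  -1.964]))]
[[0.6, -0.811, 0.242, -0.105, -0.096], [0.6, -0.839, 0.118, -0.104, -0.096], [0.6, -0.847, -0.01, -0.105, -0.095], [0.6, -0.836, -0.135, -0.104, -0.096], [0.6, -0.806, -0.26, -0.105, -0.095]]
end [ 399.994 -200.01   300.014] 87.96861887427276 steps 5
```

>>> {"name": "servo_tool", "arguments": {
  "series": [
    [0.6,-0.811,0.242,-0.105,-0.096],
    [0.6,-0.839,0.118,-0.104,-0.096],
    [0.6,-0.847,-0.01,-0.105,-0.095],
    [0.6,-0.836,-0.135,-0.104,-0.096],
    [0.6,-0.806,-0.26,-0.105,-0.095],
    [0.6,0,0,0,0]
  ]
}}

```text
time: 12.55
tool_pos: [398.8, -201.8, 299.2]
tcp_rot: [-3.139, -0.001, 1.532]
contact_force: [-0.2, 0.3, -1.3]
grip_width: 55.1
```

```bash
python3 - <<'E'
from plan import *
st()
for n in("side","top"): cv2.imwrite(f"pics/{n}4.png",cv2.cvtColor(bot.capture(n),cv2.COLOR_RGB2BGR))
for n in("side","top"):
  print(n,pin(n,"lid")[:2],pin(n,"drainer")[:1],pin(n,"blade")[:3])
crop("top","pics/top4.png",(200,150,380,250),4.4,"pics/t4c.png")
crop("side","pics/side4.png",(200,100,340,250),4,"pics/s4c.png")
E
```

```text
t 12.55 pos [ 398.823 -201.787  299.234] yaw 87.79 rp [-179.87   -0.06] F [-0.179  0.339 -1.257] M [-0.065  0.076 -0.035] w 55.1 q [-0.64   0.146  1.584 -0.     1.413 -0.601]
side [(0.55, array([ 501.403, -343.675,   60.119]))] [(0.65, array([ 486.635, -344.93 ,    1.612]))] [(0.87, array([429.732, 199.969,  -0.827]))]
top [(0.82, array([ 501.784, -340.612,   61.133]))] [(0.69, array([ 355.892, -165.989,   -0.033]))] [(0.72, array([426.089, 199.632,   2.517])), (0.47, array([501.323, -13.306,  83.392]))]
```

View pics/t4c.png

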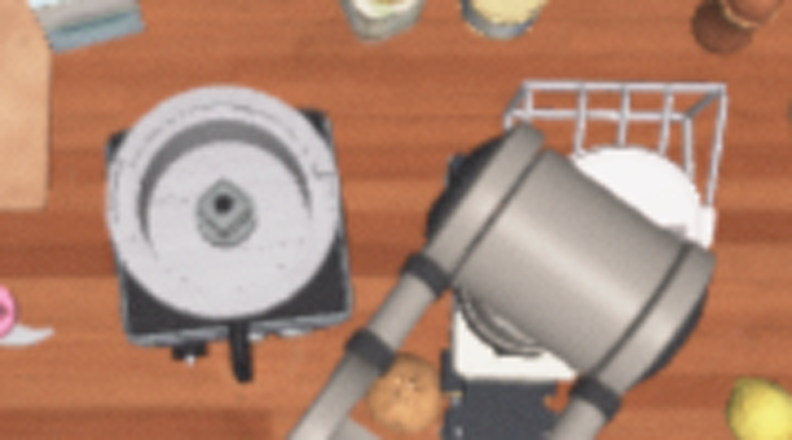

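View pics/s4c.png

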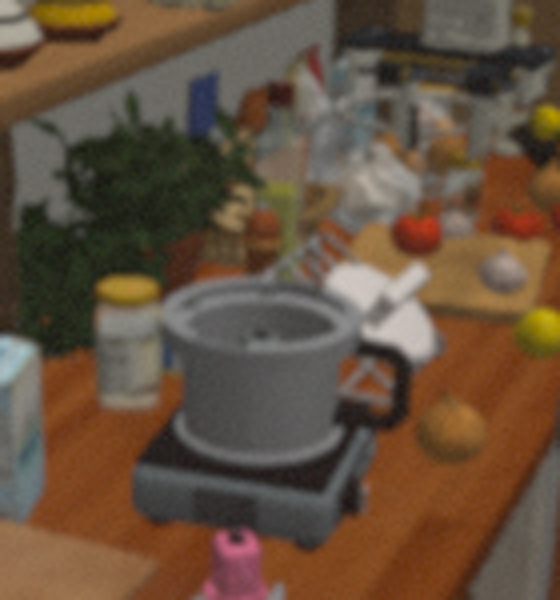

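```bash
cat > lid.py <<'E'
from h import *
def lidpts(c,yaw,tilt=np.deg2rad(35)):
    # drainer yaw 'yaw'; lid x along drainer +y, z leans to drainer -x
    R0=np.array([[np.cos(yaw),-np.sin(yaw),0],[np.sin(yaw),np.cos(yaw),0],[0,0,1]])
    lx=R0@[0,1,0]; lz=R0@[-np.sin(tilt),0,np.cos(tilt)]; ly=np.cross(lz,lx)
    M=np.c_[lx,ly,lz]
    w=lambda P:(np.asarray(P,float)@M.T)+c
    t=np.linspace(0,2*np.pi,60)
    disc=w(np.c_[73.5*np.cos(t),73.5*np.sin(t),0*t])
    out=[(disc,(0,0,255),True)]
    for s in(1,-1):
        a=np.deg2rad(np.array([-13,0,13])); out.append((w(np.c_[s*84*np.cos(a),84*np.sin(a),0*a+3.5]),(0,255,0),False))
    for z in (42,64): out.append((w([[-55,-12,z],[55,-12,z],[55,12,z],[-55,12,z]]),(255,0,0),True))
    return out,w
if __name__=="__main__":
    ims=[]
    for yd in (-3,0,3):
        S,_=lidpts(np.array([501.,-342.5,61.5]),np.deg2rad(yd)); 
        a=ov("top","pics/top0.png",S,(312,176,368,224),7)
        b=ov("side","pics/side4.png",S,(275,155,313,195),9)
        ims.append(np.vstack([a[:,:340],b[:340,:340]][:2]))
    h=np.hstack(ims); print(h.shape)
    cv2.imwrite("pics/l4.png",h[:,:1100])
    S,_=lidpts(np.array([501.,-342.5,61.5]),0.)
    ov("top","pics/top0.png",S,(312,176,368,224),14,"pics/l5.png")
    ov("side","pics/side4.png",S,(270,150,316,196),13,"pics/l6.png")
E
python3 lid.py
```

```text
(676, 1020, 3)
```

View pics/l5.png

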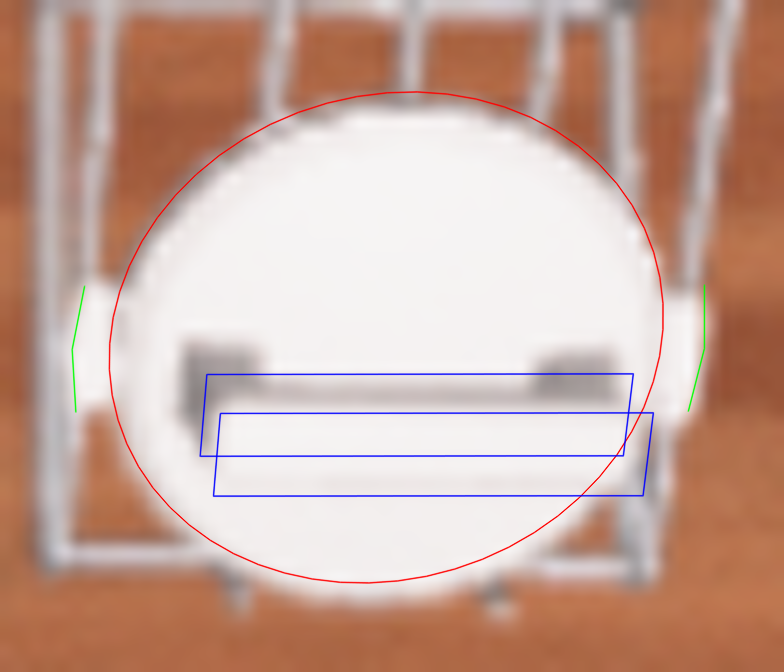

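View pics/l6.png

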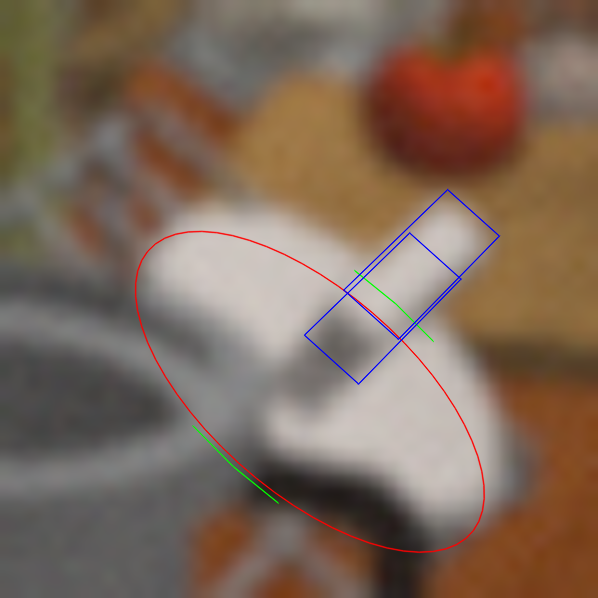

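```bash
python3 - <<'E'
from plan import *
st()
e=plan((472,-342.5,150),89,grip=.49)
E
```

```text
t 12.95 pos [ 400.464 -199.339  300.302] yaw 88.03 rp [-179.98   -0.02] F [-0.185 -0.048  0.899] M [-0.112  0.08  -0.035] w 55.3 q [-0.634  0.145  1.583  0.     1.414 -0.599]
[[0.49, -0.562, 0.306, 0.601, -0.002], [0.49, -0.564, 0.304, 0.601, -0.002], [0.49, -0.564, 0.302, 0.601, -0.002], [0.49, -0.565, 0.3, 0.602, -0.002], [0.49, -0.567, 0.299, 0.601, -0.003]]
end [ 472.014 -342.51   150.002] 89.01753876876181 steps 5
```

>>> {"name": "servo_tool", "arguments": {
  "series": [
    [0.49,-0.562,0.306,0.6,-0.002],
    [0.49,-0.564,0.304,0.6,-0.002],
    [0.49,-0.564,0.302,0.6,-0.002],
    [0.49,-0.565,0.3,0.6,-0.002],
    [0.49,-0.567,0.299,0.6,-0.003],
    [0.49,0,0,0,0],
    [0.49,0,0,0,0],
    [0.49,0,0,0,0]
  ]
}}

```text
time: 13.95
tool_pos: [471.9, -342.8, 152.0]
tcp_rot: [3.14, 0.001, 1.553]
contact_force: [0.8, 0.5, 0.2]
grip_width: 44.9
```

```bash
python3 - <<'E'
from plan import *
st()
for n in("side","top"): cv2.imwrite(f"pics/{n}5.png",cv2.cvtColor(bot.capture(n),cv2.COLOR_RGB2BGR))
crop("side","pics/side5.png",(255,110,345,210),7,"pics/s5c.png")
E
```

```text
t 13.95 pos [ 471.939 -342.751  152.026] yaw 89.0 rp [179.91   0.07] F [0.766 0.547 0.225] M [-0.06   0.031 -0.023] w 44.9 q [-0.76   0.512  1.469  0.     1.158 -0.742]
```

View pics/s5c.png

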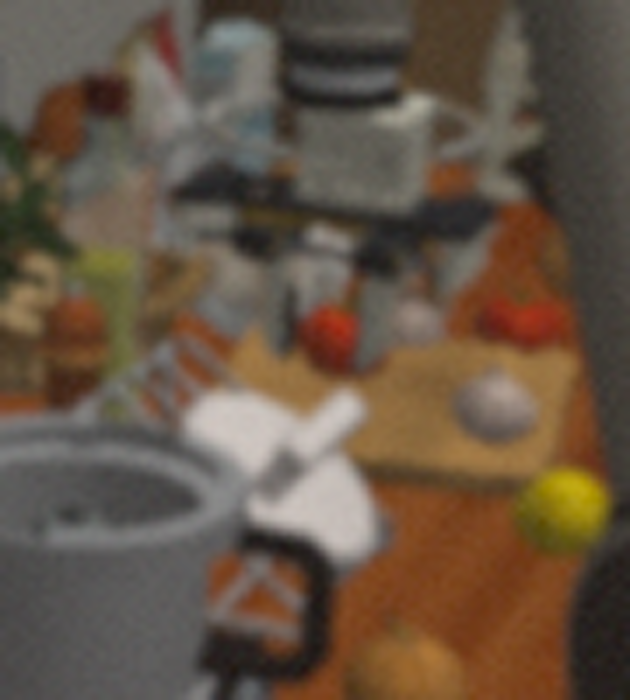

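>>> {"name": "servo_tool", "arguments": {
  "series": [
    [0.49,0,0,0.45,0],
    [0.49,0,0,0.35,0],
    [0.49,0,0,0.08,0],
    [0.49,0,0,0,0]
  ]
}}

```text
time: 14.55
tool_pos: [471.8, -343.3, 107.2]
tcp_rot: [3.141, 0.0, 1.553]
contact_force: [-0.4, 0.5, -0.1]
grip_width: 45.3
```

```bash
python3 - <<'E'
from plan import *
st()
for n in("side","top"): cv2.imwrite(f"pics/{n}6.png",cv2.cvtColor(bot.capture(n),cv2.COLOR_RGB2BGR))
crop("side","pics/side6.png",(270,130,330,200),9,"pics/s6c.png")
E
```

```text
t 14.55 pos [ 471.767 -343.335  107.212] yaw 88.96 rp [179.97   0.03] F [-0.424  0.529 -0.097] M [-0.127  0.049 -0.023] w 45.3 q [-0.76   0.562  1.519  0.     1.06  -0.742]
```

View pics/s6c.png

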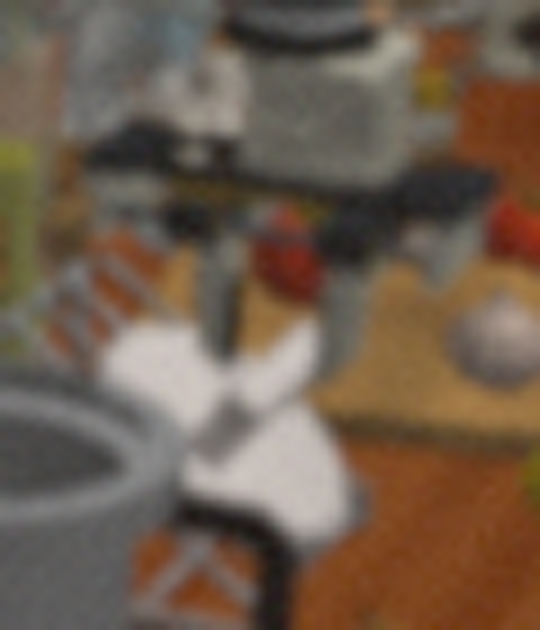

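>>> {"name": "servo_tool", "arguments": {
  "series": [
    [0.49,0,0,0.07,0],
    [0.49,0,0,0.06,0],
    [0.49,0,0,0,0]
  ]
}}

```text
time: 15.02
tool_pos: [471.4, -343.2, 99.7]
tcp_rot: [-3.141, -0.0, 1.553]
contact_force: [-0.5, -0.4, 0.0]
grip_width: 45.2
```

>>> {"name": "servo_tool", "arguments": {
  "series": [
    [0.49,0,0,0.05,0],
    [0.49,0,0,0.04,0],
    [0.49,0,0,0,0]
  ]
}}

```text
time: 15.4
tool_pos: [471.5, -343.2, 95.3]
tcp_rot: [-3.141, -0.0, 1.553]
contact_force: [0.3, -0.2, 0.7]
grip_width: 45.1
```

>>> {"name": "servo_tool", "arguments": {
  "series": [
    [0.49,0,0,0.04,0],
    [0.49,0,0,0.04,0],
    [0.49,0,0,0,0]
  ]
}}

```text
time: 15.78
tool_pos: [471.5, -343.2, 91.3]
tcp_rot: [-3.141, -0.0, 1.553]
contact_force: [0.4, -0.0, -0.3]
grip_width: 44.9
```

>>> {"name": "servo_tool", "arguments": {
  "series": [
    [0.2,0,0,0,0],
    [0,0,0,0,0],
    [0,0,0,0,0],
    [0,0,0,0,0],
    [0,0,0,0,0]
  ]
}}

```text
time: 16.4
tool_pos: [471.1, -343.3, 91.6]
tcp_rot: [-3.141, -0.0, 1.553]
contact_force: [-4.1, -0.5, 1.9]
grip_width: 29.9
```

```bash
python3 - <<'E'
from plan import *
st()
E
```

```text
t 16.4 pos [ 471.149 -343.282   91.564] yaw 88.96 rp [-179.96   -0.01] F [-4.119 -0.473  1.887] M [-0.101  0.731  0.018] w 29.9 q [-0.761  0.581  1.535 -0.     1.027 -0.743]
```

>>> {"name": "servo_tool", "arguments": {
  "series": [
    [0,0,0,-0.1,0],
    [0,0,0,-0.2,0],
    [0,0,0,-0.3,0],
    [0,0,0,-0.6,0],
    [0,0,0,-0.8,0],
    [0,0,0,-0.8,0],
    [0,0,0,0,0]
  ]
}}

```text
time: 17.27
tool_pos: [473.1, -344.5, 236.1]
tcp_rot: [3.135, 0.006, 1.553]
contact_force: [0.4, 0.2, -3.3]
grip_width: 29.9
```

```bash
python3 - <<'E'
from plan import *
st()
for n in("side","top"): cv2.imwrite(f"pics/{n}7.png",cv2.cvtColor(bot.capture(n),cv2.COLOR_RGB2BGR))
crop("side","pics/side7.png",(260,90,350,200),6,"pics/s7c.png")
E
```

```text
t 17.27 pos [ 473.059 -344.465  236.091] yaw 88.96 rp [179.62   0.33] F [ 0.404  0.227 -3.299] M [-0.067  0.106  0.009] w 29.9 q [-0.76   0.442  1.344  0.     1.347 -0.742]
```

View pics/s7c.png

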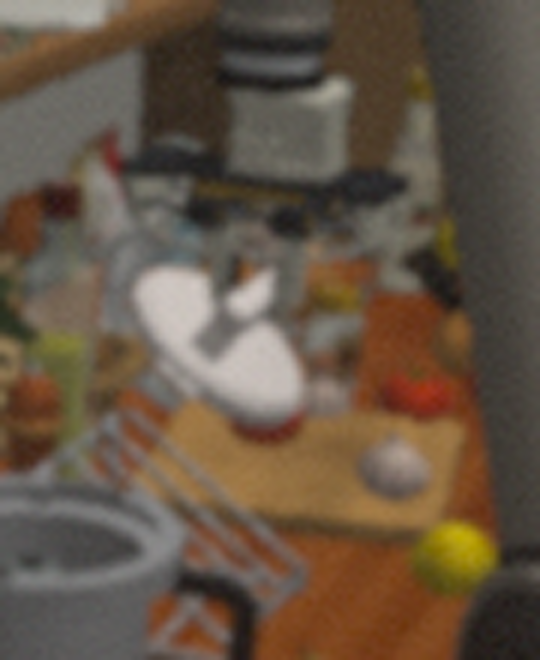

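```bash
python3 - <<'E'
from plan import *
st()
e=plan((430,328,300),89,start=(473,-343.5,300,88.96),n=16)
print(atz("top",(112,216),36),atz("top",(123,241),27),atz("top",(127,200),5), atz("top",(210,233),5))
E
```

```text
t 17.38 pos [ 471.46 -343.05  231.61] yaw 88.96 rp [179.98   0.  ] F [ 0.123  0.531 -3.094] M [-0.087  0.119 -0.058] w 30.1 q [-0.761  0.446  1.35   0.     1.346 -0.742]
[[1.0, 0.838, -0.069, -0.0, -0.0], [1.0, 0.838, -0.069, -0.0, -0.0], [1.0, 0.838, -0.069, -0.0, -0.0], [1.0, 0.838, -0.069, -0.0, -0.0], [1.0, 0.838, -0.069, -0.0, -0.0], [1.0, 0.838, -0.069, -0.0, -0.0], [1.0, 0.838, -0.069, -0.0, -0.0], [1.0, 0.838, -0.069, -0.0, -0.0], [1.0, 0.839, -0.069, -0.0, -0.0], [1.0, 0.838, -0.069, -0.0, -0.0], [1.0, 0.839, -0.069, -0.0, -0.0], [1.0, 0.838, -0.069, -0.0, -0.0], [1.0, 0.839, -0.069, -0.0, -0.0], [1.0, 0.838, -0.069, -0.0, -0.0], [1.0, 0.839, -0.069, -0.0, -0.0], [1.0, 0.838, -0.069, -0.0, -0.0]]
end [429.981 327.991 300.   ] 88.96 steps 16
[444.293 522.12   36.   ] [349.397 477.273  27.   ] [510.876 479.656   5.   ] [380.921 148.251   5.   ]
```

>>> {"name": "servo_tool", "arguments": {
  "series": [
    [0,0,0,-0.7,0],
    [0,0,0,-0.68,0],
    [0,0.4,-0.03,0,0],
    [0,0.84,-0.069,0,0],
    [0,0.84,-0.069,0,0],
    [0,0.84,-0.069,0,0],
    [0,0.84,-0.069,0,0],
    [0,0.84,-0.069,0,0],
    [0,0.84,-0.069,0,0],
    [0,0.84,-0.069,0,0],
    [0,0.84,-0.069,0,0],
    [0,0.84,-0.069,0,0],
    [0,0.84,-0.069,0,0],
    [0,0.84,-0.069,0,0],
    [0,0.84,-0.069,0,0],
    [0,0.84,-0.069,0,0],
    [0,0.84,-0.069,0,0],
    [0,0.84,-0.069,0,0],
    [0,0.43,-0.04,0,0],
    [0,0,0,0,0]
  ]
}}

```text
time: 19.88
tool_pos: [428.0, 329.6, 299.2]
tcp_rot: [-3.139, 0.001, 1.555]
contact_force: [0.0, -0.6, -2.0]
grip_width: 29.9
```

```bash
python3 - <<'E'
from plan import *
st()
cv2.imwrite("pics/side8.png",cv2.cvtColor(bot.capture("side"),cv2.COLOR_RGB2BGR))
crop("side","pics/side8.png",(180,70,360,330),2.3,"pics/s8c.png")
E
```

```text
t 19.88 pos [427.971 329.634 299.203] yaw 89.07 rp [-179.88    0.09] F [ 0.026 -0.59  -2.026] M [-0.099  0.099 -0.018] w 29.9 q [ 0.515  0.327  1.346 -0.     1.471  0.531]
```

View pics/s8c.png

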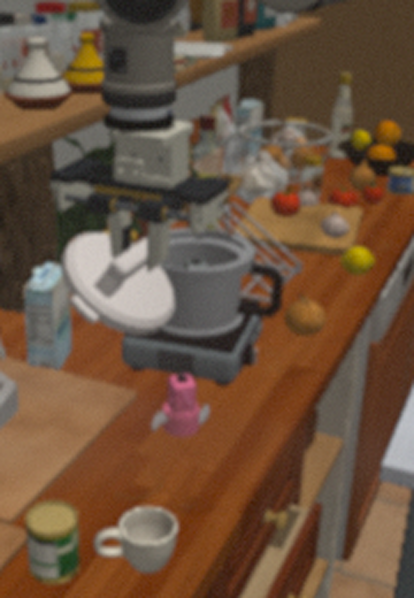

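>>> {"name": "servo_tool", "arguments": {
  "series": [
    [0,0,0,0.6,0],
    [0,0,0,0.9,0],
    [0,0,0,0.9,0],
    [0,0,0,0.9,0],
    [0,0,0,0.7,0],
    [0,0,0,0.3,0],
    [0,0,0,0.1,0],
    [0,0,0,0.1,0],
    [0,0,0,0.1,0],
    [0,0,0,0,0]
  ]
}}

```text
time: 21.18
tool_pos: [429.4, 329.5, 71.6]
tcp_rot: [3.139, -0.001, 1.553]
contact_force: [1.3, 0.1, 1.9]
grip_width: 30.1
```

```bash
python3 - <<'E'
from plan import *
st()
E
```

```text
t 21.18 pos [429.446 329.505  71.58 ] yaw 88.96 rp [179.87  -0.07] F [1.291 0.133 1.93 ] M [-0.108 -0.002 -0.02 ] w 30.1 q [ 0.513  0.542  1.679 -0.     0.918  0.531]
```

Contact starts where predicted. Continue pressing.

>>> {"name": "servo_tool", "arguments": {
  "series": [
    [0,0,0,0.08,0],
    [0,0,0,0.08,0],
    [0,0,0,0,0]
  ]
}}

```text
time: 21.55
tool_pos: [435.2, 331.4, 67.3]
tcp_rot: [3.126, -0.007, 1.553]
contact_force: [10.1, -1.1, 16.4]
grip_width: 29.5
```

>>> {"name": "servo_tool", "arguments": {
  "series": [
    [0,0,0,0.08,0],
    [0,0,0,0.08,0],
    [0,0,0,0,0]
  ]
}}

```text
time: 21.92
tool_pos: [432.5, 330.5, 57.5]
tcp_rot: [3.133, -0.004, 1.552]
contact_force: [6.6, 0.5, 10.4]
grip_width: 27.7
```

>>> {"name": "servo_tool", "arguments": {
  "series": [
    [0,0,0,0.08,0],
    [0,0,0,0.08,0],
    [0,0,0,0,0]
  ]
}}

```text
time: 22.3
tool_pos: [428.3, 329.0, 46.4]
tcp_rot: [-3.141, 0.0, 1.553]
contact_force: [0.8, 1.3, 0.4]
grip_width: 25.9
```

>>> {"name": "servo_tool", "arguments": {
  "series": [
    [0,0,0,0.06,0],
    [0,0,0,0.06,0],
    [0,0,0,0,0]
  ]
}}

```text
time: 22.68
tool_pos: [427.9, 328.8, 40.0]
tcp_rot: [-3.14, 0.001, 1.553]
contact_force: [0.6, -0.5, -1.4]
grip_width: 24.7
```

```bash
python3 - <<'E'
from plan import *
st()
cv2.imwrite("pics/side9.png",cv2.cvtColor(bot.capture("side"),cv2.COLOR_RGB2BGR))
crop("side","pics/side9.png",(180,150,320,330),4,"pics/s9c.png")
E
```

```text
t 22.68 pos [427.911 328.807  39.958] yaw 88.96 rp [-179.91    0.05] F [ 0.584 -0.451 -1.44 ] M [-0.055  0.02  -0.026] w 24.7 q [0.513 0.588 1.705 0.    0.85  0.531]
```

View pics/s9c.png

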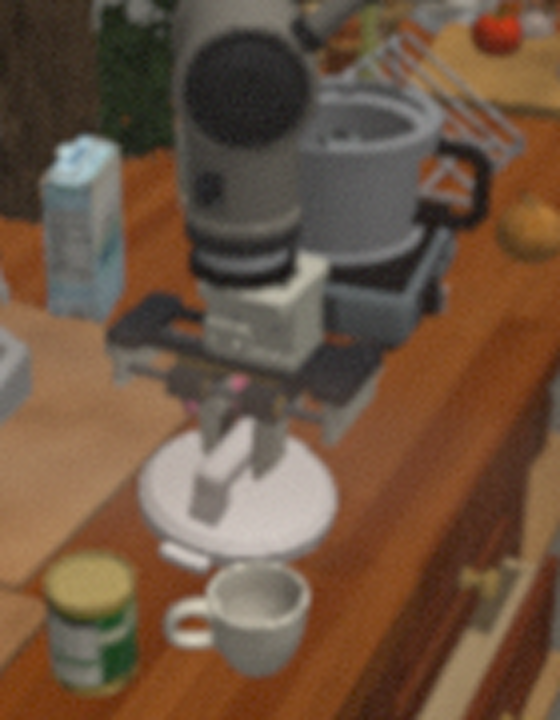

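>>> {"name": "servo_tool", "arguments": {
  "series": [
    [0.45,0,0,0,0],
    [0.45,0,0,0,0],
    [0.45,0,0,0,0],
    [0.45,0,0,0.09,0],
    [0.45,0,0,0,0]
  ]
}}

```text
time: 23.35
tool_pos: [428.3, 328.9, 35.6]
tcp_rot: [-3.141, 0.0, 1.553]
contact_force: [-0.6, -0.2, -0.1]
grip_width: 41.5
```

```bash
python3 - <<'E'
from plan import *
from fit import circfit
st()
for n in("side","top"): cv2.imwrite(f"pics/{n}10.png",cv2.cvtColor(bot.capture(n),cv2.COLOR_RGB2BGR))
print(pin("side","lid")[:1],pin("top","lid")[:1])
a=np.deg2rad(np.r_[np.arange(-15,75,3),np.arange(105,215,3)])
for z in (0,3.5,7): print(z,circfit("side","pics/side10.png",(428,329),z,73.5,a,span=8))
S=[(circ((428,329),73.5,0),(0,0,255),True),(circ((428,329),73.5,7),(0,255,0),True)]
S+=[(np.array([[428-12,329+s,64],[428+12,329+s,64]]),(255,0,0),False) for s in(55,-55)]+[(np.array([[428+8*k,329+84,3] for k in(-2,2)]),(255,0,0),False)]
ov("side","pics/side10.png",S,(205,245,270,300),11,"pics/o10.png")
ov("top","pics/top10.png",S,(125,190,195,260),8,"pics/o10t.png")
E
```

```text
t 23.35 pos [428.264 328.923  35.642] yaw 88.96 rp [-179.96    0.02] F [-0.611 -0.248 -0.144] M [-0.123  0.045  0.022] w 41.5 q [0.513 0.595 1.708 0.    0.839 0.531]
[(0.68, array([432.829, 328.156,   7.097]))] [(0.66, array([433.48 , 327.984,   6.661]))]
0 (array([440.135, 315.109]), np.float64(1.240527718359142), np.float64(1.09205331932294))
3.5 (array([438.681, 318.14 ]), np.float64(1.5843246362435346), np.float64(0.9798622387689868))
7 (array([436.541, 322.314]), np.float64(1.224544812355828), np.float64(1.1035942098779916))
```

View pics/o10.png

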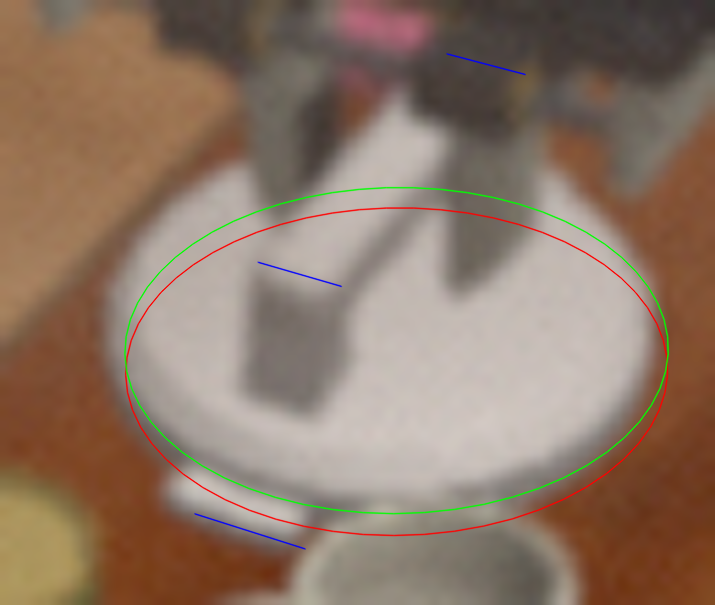

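View pics/o10t.png

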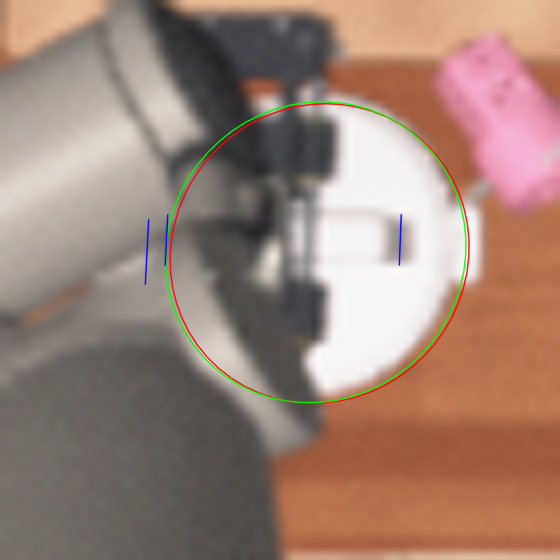

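```bash
python3 - <<'E'
from h import *
a=ov("top","pics/top10.png",[],(100,170,260,260),4.9); cv2.imwrite("pics/x.png",a)
b=ov("side","pics/side10.png",[],(190,180,310,320),4.2); cv2.imwrite("pics/y.png",b)
E
```

```text
(no output)
```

View pics/x.png

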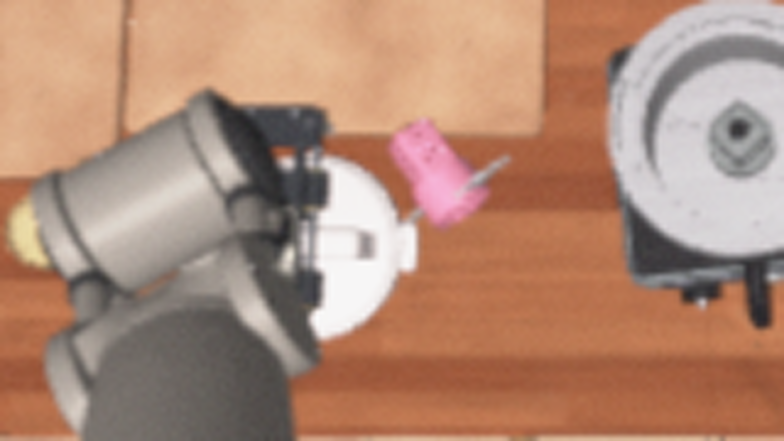

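View pics/y.png

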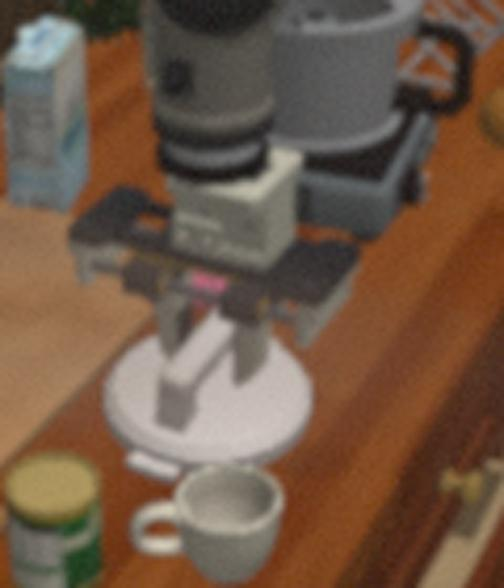

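>>> {"name": "servo_tool", "arguments": {
  "series": [
    [0,0,0,0,0],
    [0,0,0,0,0],
    [0,0,0,0,0],
    [0,0,0,0,0],
    [0,0,0,-0.4,0],
    [0,0.1,0,-0.4,0],
    [0,0.2,0,0,0],
    [0,0.2,0,0,0],
    [0,0,0,0.4,0],
    [0,0,0,0.2,0],
    [0,0,0,0,0]
  ]
}}

```text
time: 24.92
tool_pos: [428.1, 353.8, 44.7]
tcp_rot: [-3.139, 0.002, 1.553]
contact_force: [0.5, 0.1, -2.4]
grip_width: 23.6
```

```bash
python3 - <<'E'
from plan import *
st()
for n in("side","top"): cv2.imwrite(f"pics/{n}11.png",cv2.cvtColor(bot.capture(n),cv2.COLOR_RGB2BGR))
b=ov("side","pics/side11.png",[],(190,180,310,320),4.2); cv2.imwrite("pics/y.png",b)
E
```

```text
t 24.93 pos [428.129 353.762  44.656] yaw 88.96 rp [-179.85    0.09] F [ 0.515  0.119 -2.43 ] M [-0.107  0.065  0.033] w 23.6 q [0.553 0.604 1.655 0.    0.886 0.571]
```

View pics/y.png

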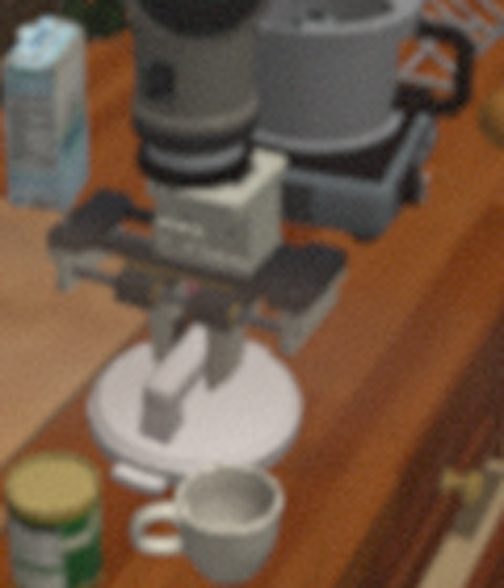

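>>> {"name": "servo_tool", "arguments": {
  "series": [
    [0,0,0,0.1,0],
    [0,0,0,0.08,0],
    [0,0,0,0,0]
  ]
}}

```text
time: 25.4
tool_pos: [428.8, 353.9, 36.8]
tcp_rot: [-3.141, 0.0, 1.552]
contact_force: [0.0, -0.5, -1.8]
grip_width: 24.1
```

>>> {"name": "servo_tool", "arguments": {
  "series": [
    [0,0,0,0.06,0],
    [0,0,0,0,0],
    [0,0,0,0,0]
  ]
}}

```text
time: 25.78
tool_pos: [429.3, 354.3, 34.3]
tcp_rot: [3.141, -0.001, 1.552]
contact_force: [1.0, 0.3, -0.9]
grip_width: 23.5
```

>>> {"name": "servo_tool", "arguments": {
  "series": [
    [0.45,0,0,0,0],
    [0.45,0,0,0,0],
    [0.45,0,0,0,0],
    [0.45,0,0,0,0]
  ]
}}

```text
time: 26.28
tool_pos: [429.0, 354.1, 34.1]
tcp_rot: [3.141, -0.0, 1.553]
contact_force: [1.0, -0.3, -0.1]
grip_width: 41.2
```

```bash
python3 - <<'E'
from plan import *
from fit import circfit
st()
for n in("side","top"): cv2.imwrite(f"pics/{n}12.png",cv2.cvtColor(bot.capture(n),cv2.COLOR_RGB2BGR))
print(pin("side","lid")[:1],pin("top","lid")[:1])
C=(429,353.5)
S=[(circ(C,73.5,0),(0,0,255),True),(circ(C,73.5,7),(0,255,0),True)]
S+=[(np.array([[C[0]-12,C[1]+s,64],[C[0]+12,C[1]+s,64]]),(255,0,0),False) for s in(55,-55)]+[(np.array([[C[0]+8*k,C[1]+84*s,4] for k in(-2,2)]),(255,0,0),False) for s in(1,-1)]
ov("side","pics/side12.png",S,(200,245,265,300),11,"pics/o12.png")
ov("top","pics/top12.png",S,(115,190,195,260),8,"pics/o12t.png")
E
```

```text
t 26.27 pos [429.019 354.106  34.143] yaw 88.96 rp [179.99  -0.01] F [ 1.005 -0.274 -0.097] M [-0.022  0.069 -0.005] w 41.2 q [0.552 0.619 1.663 0.    0.86  0.57 ]
[(0.85, array([430.203, 354.765,   0.018]))] [(0.63, array([428.488, 356.526,  -0.153]))]
```

View pics/o12.png

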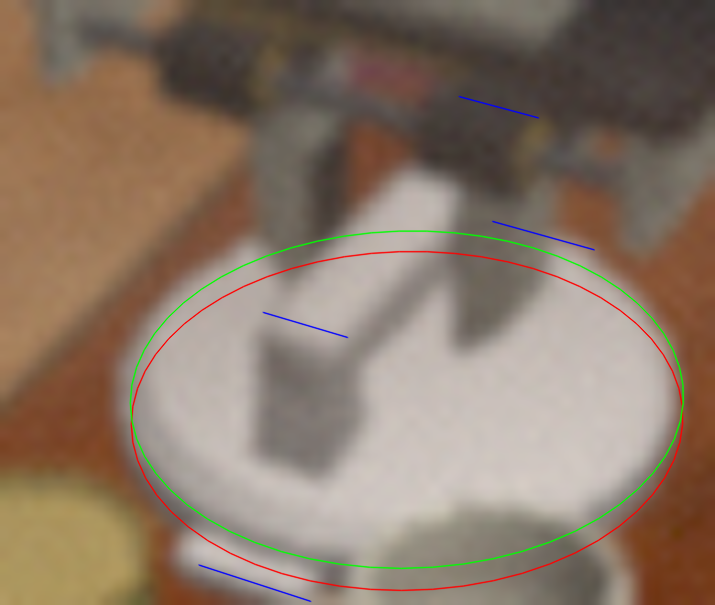

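View pics/o12t.png

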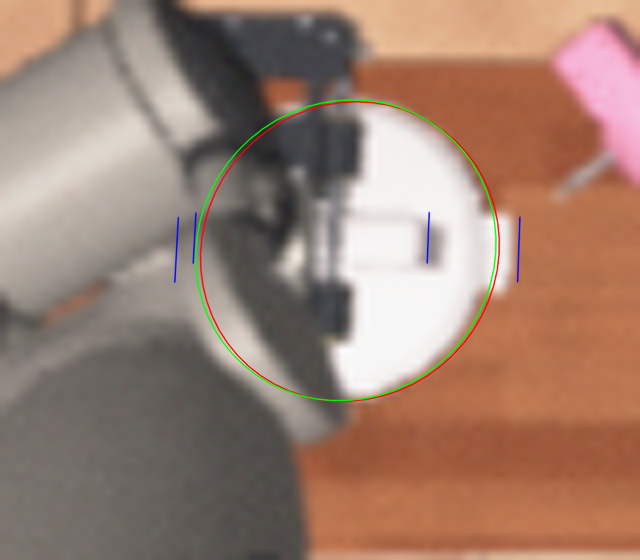

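```bash
cat > prof.py <<'E'
from h import *
from scipy.ndimage import map_coordinates
def prof(n,src,P0,P1,offs,N=80):
    im=cv2.imread(src).astype(float); s=np.linspace(0,1,N)
    acc=0
    for o in offs:
        P=np.array(P0)+np.array(o)+(np.array(P1)-np.array(P0))*s[:,None]
        uv=proj(n,P); acc=acc+np.stack([map_coordinates(im[:,:,k],[uv[:,1],uv[:,0]],order=1) for k in range(3)],-1)
    return s,acc/len(offs)
if __name__=="__main__":
    # -y lug end in top: blue channel vs y
    offs=[(d,0,0) for d in np.arange(-12,13,3)]
    s,p=prof("top","pics/top12.png",(429,290,4),(429,256,4),offs,35)
    print("lug -y top B:",p[:,0].round().astype(int), "y from 290 step -1")
    s,p=prof("side","pics/side12.png",(429,425,3.5),(429,459,3.5),offs,35)
    print("lug +y side B:",p[:,0].round().astype(int),"y from 425 step +1")
    # bar -y end top z=64
    offs=[(d,0,0) for d in np.arange(-6,7,3)]
    s,p=prof("top","pics/top12.png",(429,312,64),(429,282,64),offs,31)
    print("bar -y top B:",p[:,0].round().astype(int),"y 312 step -1")
    s,p=prof("side","pics/side12.png",(429,395,64),(429,425,64),offs,31)
    print("bar +y side B:",p[:,0].round().astype(int),"y 395 step +1")
E
python3 prof.py
```

```text
lug -y top B: [221 222 222 223 225 229 234 238 239 239 238 238 232 223 215 206 184 159
 134 110 100  93  87  81  80  80  80  80  80  79  79  79  79  79  80] y from 290 step -1
lug +y side B: [141 147 154 161 168 172 175 175 173 170 165 158 150 140 131 122 113 104
  96  89  82  76  71  67  64  61  59  58  57  56  55  54  54  53  52] y from 425 step +1
bar -y top B: [241 241 240 238 236 234 231 222 212 203 193 181 170 159 156 159 162 165
 173 183 194 204 213 221 230 237 238 239 239 238 236] y 312 step -1
bar +y side B: [171 171 171 171 171 172 172 172 172 172 172 170 169 167 165 162 159 155
 150 146 141 135 131 126 122 119 116 115 115 116 117] y 395 step +1
```

```bash
python3 - <<'E'
from h import *
from scipy.ndimage import map_coordinates
rows=[]
for src in("top0","top4"):
    im=cv2.imread(f"pics/{src}.png").astype(float).mean(2)
    for z in(187,):
        A=np.deg2rad(np.arange(180,-181,-.5)); R=np.arange(68,96,.5)
        aa,rr=np.meshgrid(A,R)
        P=np.c_[(500.3+rr*np.cos(aa)).ravel(),(-13.2+rr*np.sin(aa)).ravel(),np.full(aa.size,z)]
        uv=proj("top",P); v=map_coordinates(im,[uv[:,1],uv[:,0]],order=1).reshape(aa.shape); rows.append(v)
v=sum(rows)/2
w=np.clip((v-120)/(235-120),0,1)*255
w=cv2.resize(w.astype(np.uint8),(794,220),interpolation=cv2.INTER_LINEAR)
w=cv2.cvtColor(w,cv2.COLOR_GRAY2BGR)
for a in range(-180,181,20):
    x=int((180-a)/360*794); cv2.line(w,(x,0),(x,6),(0,0,255),1); cv2.putText(w,str(a),(min(x,760),215),0,.35,(0,0,255))
cv2.imwrite("pics/polar.png",w)
k0=int((80-68)*2)
for r in(78,80,82,84): 
    q=v[int((r-68)*2)]; print(r,[int(x) for x in q[::10]])
E
```

```text
78 [213, 213, 212, 212, 209, 209, 212, 212, 211, 209, 211, 212, 207, 202, 207, 210, 208, 209, 210, 209, 208, 206, 193, 195, 192, 197, 186, 190, 198, 193, 196, 192, 196, 190, 195, 190, 191, 190, 192, 185, 200, 194, 192, 196, 201, 192, 202, 203, 197, 203, 189, 167, 204, 210, 210, 212, 213, 211, 209, 208, 208, 208, 208, 206, 207, 210, 211, 211, 211, 210, 211, 212, 213]
80 [212, 212, 213, 212, 211, 209, 211, 212, 211, 209, 212, 212, 208, 205, 208, 210, 206, 205, 205, 207, 208, 203, 195, 201, 198, 200, 195, 198, 202, 200, 200, 197, 199, 198, 200, 197, 198, 197, 198, 199, 204, 202, 201, 201, 204, 200, 206, 205, 203, 203, 200, 169, 202, 206, 208, 209, 213, 212, 210, 208, 208, 207, 207, 206, 208, 210, 210, 211, 211, 210, 210, 211, 212]
82 [211, 211, 213, 213, 212, 210, 210, 212, 211, 209, 211, 212, 207, 207, 209, 209, 195, 194, 194, 195, 195, 194, 192, 204, 202, 202, 202, 201, 204, 203, 201, 199, 201, 200, 203, 201, 201, 201, 201, 201, 205, 206, 205, 203, 205, 205, 206, 205, 203, 203, 203, 174, 198, 201, 205, 205, 211, 212, 211, 209, 208, 207, 206, 206, 208, 211, 210, 210, 210, 210, 210, 211, 211]
84 [211, 210, 212, 211, 212, 210, 209, 211, 211, 209, 210, 212, 207, 206, 209, 208, 182, 186, 185, 186, 174, 184, 181, 205, 203, 202, 203, 203, 204, 203, 202, 201, 202, 202, 203, 201, 203, 202, 203, 202, 204, 207, 207, 204, 205, 207, 205, 204, 203, 203, 204, 178, 194, 194, 203, 199, 209, 210, 210, 207, 207, 205, 205, 206, 208, 210, 210, 209, 210, 209, 209, 209, 211]
```

View pics/polar.png

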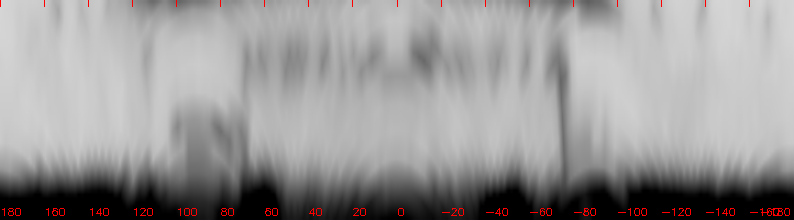

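>>> {"name": "servo_tool", "arguments": {
  "series": [
    [0,0,0,0,0],
    [0,0,0,0,0],
    [0,0,0,0,0],
    [0,0,0,0,0],
    [0,0,0,-0.3,0],
    [0,0,0,-0.7,0],
    [0,0,0,-0.9,0],
    [0,0,0,-0.9,0],
    [0,0,0,-0.9,0],
    [0,0,0,-0.9,0],
    [0,0,0,-0.3,0],
    [0,0,0,0,0]
  ]
}}

```text
time: 27.98
tool_pos: [428.9, 354.0, 279.2]
tcp_rot: [3.141, -0.0, 1.553]
contact_force: [-0.5, 0.4, -2.7]
grip_width: 23.8
```

```bash
python3 - <<'E'
from plan import *
st()
e=plan((500.6,-16.5,276),86,grip=0,n=10)
E
```

```text
t 27.98 pos [428.904 354.03  279.23 ] yaw 88.96 rp [179.97  -0.03] F [-0.509  0.355 -2.697] M [-0.087  0.055  0.012] w 23.8 q [0.552 0.366 1.343 0.    1.432 0.57 ]
[[0, -0.738, 0.157, 0.006, 0.003], [0, -0.738, 0.16, 0.007, 0.003], [0, -0.737, 0.164, 0.006, 0.003], [0, -0.736, 0.167, 0.007, 0.003], [0, -0.735, 0.171, 0.006, 0.003], [0, -0.734, 0.174, 0.007, 0.004], [0, -0.733, 0.179, 0.006, 0.003], [0, -0.733, 0.182, 0.007, 0.004], [0, -0.731, 0.187, 0.006, 0.003], [0, -0.731, 0.19, 0.007, 0.004]]
end [500.577 -16.501 275.98 ] 85.98755547834394 steps 10
```

>>> {"name": "servo_tool", "arguments": {
  "series": [
    [0,-0.738,0.157,0.006,0.003],
    [0,-0.738,0.16,0.007,0.003],
    [0,-0.737,0.164,0.006,0.003],
    [0,-0.736,0.167,0.007,0.003],
    [0,-0.735,0.171,0.006,0.003],
    [0,-0.734,0.174,0.007,0.004],
    [0,-0.733,0.179,0.006,0.003],
    [0,-0.733,0.182,0.007,0.004],
    [0,-0.731,0.187,0.006,0.003],
    [0,-0.731,0.19,0.007,0.004],
    [0,0,0,0,0],
    [0,0,0,0.5,0],
    [0,0,0,0.3,0],
    [0,0,0,0,0],
    [0,0,0,0,0]
  ]
}}

```text
time: 29.85
tool_pos: [500.6, -15.9, 235.7]
tcp_rot: [-3.141, -0.0, 1.501]
contact_force: [-0.4, 0.0, -2.2]
grip_width: 23.6
```

```bash
python3 - <<'E'
from plan import *
st()
for n in("side","top"): cv2.imwrite(f"pics/{n}13.png",cv2.cvtColor(bot.capture(n),cv2.COLOR_RGB2BGR))
print(pin("side","lid")[:1],pin("top","lid")[:1],pin("side","lid_seat")[:1])
p=bot.get_obs()["tool_pos"]; C=np.array([500.8,-13.8]); z=p[2]-34.1
S=[(circ(C,73.5,z),(0,0,255),True),(circ(C,73.5,z+7),(0,255,0),True),(circ((500.8,-13.8),91,187),(255,255,0),True)]
ov("side","pics/side13.png",S,(225,125,315,205),8,"pics/o13.png")
ov("top","pics/top13.png",S,(205,150,295,240),8,"pics/o13t.png")
E
```

```text
t 29.85 pos [500.602 -15.941 235.717] yaw 86.02 rp [-179.97   -0.02] F [-0.41   0.016 -2.231] M [-0.058  0.059 -0.028] w 23.6 q [-0.185  0.291  1.573  0.     1.279 -0.116]
[(0.91, array([501.786, -16.021, 201.121]))] [(0.59, array([502.781, -14.719, 203.547]))] [(0.62, array([502.197, -15.134, 169.559]))]
```

View pics/o13.png

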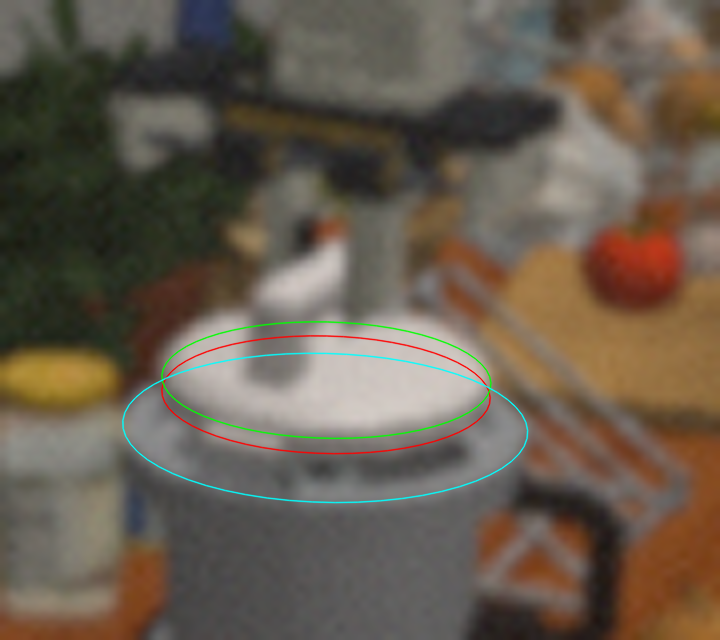

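View pics/o13t.png

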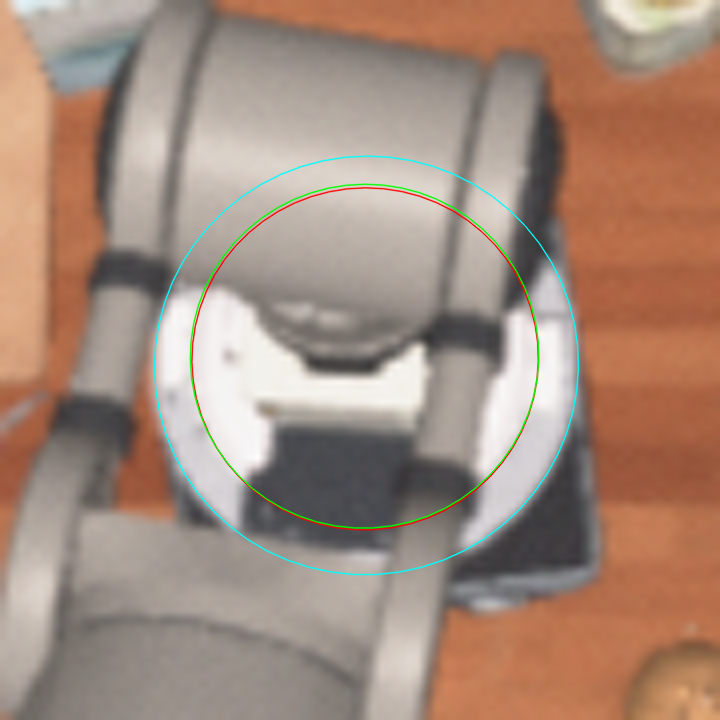

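>>> {"name": "servo_tool", "arguments": {
  "series": [
    [0,0,0,0.2,0],
    [0,0,0,0.1,0],
    [0,0,0,0.06,0],
    [0,0,0,0,0]
  ]
}}

```text
time: 30.6
tool_pos: [500.6, -16.5, 217.5]
tcp_rot: [-3.141, -0.0, 1.501]
contact_force: [-0.7, 0.2, -1.9]
grip_width: 23.6
```

```bash
python3 - <<'E'
from plan import *
st()
E
```

```text
t 30.6 pos [500.58  -16.46  217.524] yaw 85.98 rp [-179.97   -0.01] F [-0.747  0.151 -1.949] M [-0.091  0.036 -0.011] w 23.6 q [-0.186  0.306  1.603  0.     1.233 -0.116]
```

>>> {"name": "servo_tool", "arguments": {
  "series": [
    [0,0,0,0.08,0],
    [0,0,0,0.06,0],
    [0,0,0,0,0]
  ]
}}

```text
time: 30.98
tool_pos: [500.5, -16.4, 210.5]
tcp_rot: [-3.141, -0.0, 1.501]
contact_force: [0.2, 0.0, -3.3]
grip_width: 24.0
```

>>> {"name": "servo_tool", "arguments": {
  "series": [
    [0,0,0,0.05,0],
    [0,0,0,0.03,0],
    [0,0,0,0,0]
  ]
}}

```text
time: 31.35
tool_pos: [500.6, -16.4, 206.7]
tcp_rot: [-3.141, -0.0, 1.501]
contact_force: [0.1, 0.1, -2.6]
grip_width: 23.3
```

```bash
python3 - <<'E'
from plan import *
st()
E
```

```text
t 31.35 pos [500.619 -16.432 206.695] yaw 85.99 rp [-179.99   -0.01] F [ 0.064  0.117 -2.569] M [-0.121  0.071 -0.065] w 23.3 q [-0.186  0.316  1.621  0.     1.205 -0.116]
```

>>> {"name": "servo_tool", "arguments": {
  "series": [
    [0,0,0,0.025,0],
    [0,0,0,0.01,0],
    [0,0,0,0,0]
  ]
}}

```text
time: 31.72
tool_pos: [500.8, -16.5, 206.1]
tcp_rot: [3.14, 0.0, 1.501]
contact_force: [-2.0, 0.4, 5.0]
grip_width: 24.0
```

```bash
python3 - <<'E'
from plan import *
st()
E
```

```text
t 31.73 pos [500.834 -16.478 206.082] yaw 85.99 rp [179.93   0.01] F [-2.006  0.434  5.034] M [-0.084  0.522 -0.003] w 24.0 q [-0.186  0.316  1.622  0.     1.202 -0.116]
```

```bash
python3 - <<'E'
import numpy as np
L=2.7; yaw=86.; C=np.array([500.8,-13.8])
ax=lambda d:np.array([np.cos(np.deg2rad(d)),np.sin(np.deg2rad(d))]); ay=lambda d:np.array([np.sin(np.deg2rad(d)),-np.cos(np.deg2rad(d))])
p=C-L*ax(yaw)
for k in range(8):
    n=C-L*ax(yaw-10); d=n-p; print([0,round(float(d@ax(yaw))/50,4),round(float(d@ay(yaw))/50,4),0,.111]); p=n; yaw-=10
E
```

```text
[0, 0.0008, -0.0094, 0, 0.111]
[0, 0.0008, -0.0094, 0, 0.111]
[0, 0.0008, -0.0094, 0, 0.111]
[0, 0.0008, -0.0094, 0, 0.111]
[0, 0.0008, -0.0094, 0, 0.111]
[0, 0.0008, -0.0094, 0, 0.111]
[0, 0.0008, -0.0094, 0, 0.111]
[0, 0.0008, -0.0094, 0, 0.111]
```

>>> {"name": "servo_tool", "arguments": {
  "series": [
    [0,0,0,-0.016,0],
    [0,0.001,-0.009,0,0.1],
    [0,0.001,-0.009,0,0.111],
    [0,0,0,0,0]
  ]
}}

```text
time: 32.22
tool_pos: [500.1, -16.3, 206.1]
tcp_rot: [3.141, -0.0, 1.171]
contact_force: [-0.2, 0.8, 1.2]
grip_width: 23.8
```

```bash
python3 - <<'E'
from plan import *
st()
E
```

```text
t 32.23 pos [500.08  -16.273 206.089] yaw 67.07 rp [179.96  -0.02] F [-0.204  0.772  1.221] M [-0.06   0.122 -0.146] w 23.8 q [-0.186  0.315  1.624  0.     1.202  0.214]
```

>>> {"name": "servo_tool", "arguments": {
  "series": [
    [0,0.001,-0.009,0,0.111],
    [0,0.001,-0.009,0,0.111],
    [0,0.001,-0.009,0,0.111],
    [0,0,0,0,0]
  ]
}}

```text
time: 32.72
tool_pos: [499.0, -15.4, 206.1]
tcp_rot: [3.141, -0.001, 0.651]
contact_force: [-0.0, 0.1, 1.4]
grip_width: 23.8
```

```bash
python3 - <<'E'
from plan import *
st()
E
```

```text
t 32.73 pos [498.996 -15.389 206.086] yaw 37.28 rp [179.98  -0.03] F [-0.022  0.132  1.428] M [-0.037  0.157 -0.211] w 23.8 q [-0.185  0.313  1.627  0.     1.201  0.736]
```

>>> {"name": "servo_tool", "arguments": {
  "series": [
    [0,0.001,-0.009,0,0.111],
    [0,0.001,-0.009,0,0.111],
    [0,0.0005,-0.005,0,0.055],
    [0,0,0,0,0]
  ]
}}

```text
time: 33.22
tool_pos: [498.6, -14.3, 206.1]
tcp_rot: [3.141, -0.001, 0.217]
contact_force: [-0.3, 0.4, 2.6]
grip_width: 23.6
```

```bash
python3 - <<'E'
from plan import *
st()
E
```

```text
t 33.23 pos [498.565 -14.329 206.098] yaw 12.41 rp [179.99  -0.04] F [-0.29   0.423  2.606] M [-0.064  0.259 -0.222] w 23.6 q [-0.183  0.312  1.628  0.     1.201  1.172]
```

>>> {"name": "servo_tool", "arguments": {
  "series": [
    [0,0,-0.003,0,0.033],
    [0,0,-0.003,0,0.033],
    [0,0,0,0,0]
  ]
}}

```text
time: 33.6
tool_pos: [498.4, -14.2, 206.1]
tcp_rot: [3.141, -0.001, 0.112]
contact_force: [-0.4, -0.5, 2.4]
grip_width: 23.6
```

```bash
python3 - <<'E'
from plan import *
st()
E
```

```text
t 33.6 pos [498.448 -14.232 206.084] yaw 6.43 rp [179.97  -0.03] F [-0.416 -0.512  2.373] M [-0.185  0.183  0.111] w 23.6 q [-0.182  0.312  1.628 -0.     1.201  1.276]
```

>>> {"name": "servo_tool", "arguments": {
  "series": [
    [0,0,0,0,0.022],
    [0,0,0,0,0]
  ]
}}

```text
time: 33.85
tool_pos: [498.7, -14.5, 206.1]
tcp_rot: [3.141, -0.001, 0.075]
contact_force: [1.7, -3.7, 2.9]
grip_width: 23.9
```

```bash
python3 - <<'E'
from plan import *
st()
E
```

```text
t 33.85 pos [498.692 -14.474 206.119] yaw 4.27 rp [179.94  -0.06] F [ 1.745 -3.733  2.924] M [-0.631  0.021  0.854] w 23.9 q [-0.182  0.312  1.628 -0.001  1.2    1.314]
```

>>> {"name": "servo_tool", "arguments": {
  "series": [
    [0,0,0,0,-0.01],
    [0.5,0,0,0,0],
    [0.5,0,0,0,0],
    [0.5,0,0,0,0],
    [0.5,0,0,0,0]
  ]
}}

```text
time: 34.48
tool_pos: [498.1, -13.8, 205.7]
tcp_rot: [-3.141, 0.0, 0.089]
contact_force: [-0.3, 0.3, 0.1]
grip_width: 46.0
```

>>> {"name": "servo_tool", "arguments": {
  "series": [
    [0.5,0,0,-0.3,0],
    [0.5,0,0,-0.6,0],
    [0.5,0,0,-0.9,0],
    [0.5,0,0,-0.9,0],
    [0.5,-0.8,0,0,0],
    [0.5,-0.8,0.3,0,0],
    [0.5,-0.6,0.8,0,0],
    [0.5,-0.3,0.9,0,0],
    [0.5,0,0.9,0,0],
    [0.5,0,0.8,0,0],
    [0.5,0,0,0,0]
  ]
}}

```text
time: 35.85
tool_pos: [389.9, -211.3, 340.3]
tcp_rot: [-3.141, 0.001, 0.085]
contact_force: [0.6, 1.1, 0.1]
grip_width: 45.5
```

```bash
python3 - <<'E'
from plan import *
st()
for n in("side","top"): cv2.imwrite(f"pics/{n}14.png",cv2.cvtColor(bot.capture(n),cv2.COLOR_RGB2BGR))
print(pin("side","lid")[:1],pin("top","lid")[:1])
C=np.array([500.8,-13.8]); y=np.deg2rad(6)
S=[(rect(C,55,12,y,172+64),(255,0,0),True),(circ(C,91,187),(255,255,0),True)]
a=ov("side","pics/side14.png",S,(225,130,305,220),5); b=ov("top","pics/top14.png",S,(210,150,290,240),5)
cv2.imwrite("pics/o14.png",np.hstack([a,b]))
E
```

```text
t 35.85 pos [ 389.937 -211.306  340.256] yaw 4.88 rp [-179.96    0.04] F [0.637 1.132 0.099] M [-0.045  0.154 -0.026] w 45.5 q [-0.67   0.12   1.505 -0.     1.517  0.816]
[(0.68, array([ 710.969, -150.998,   -5.066]))] [(0.93, array([499.518, -13.399, 173.732]))]
```

View pics/o14.png

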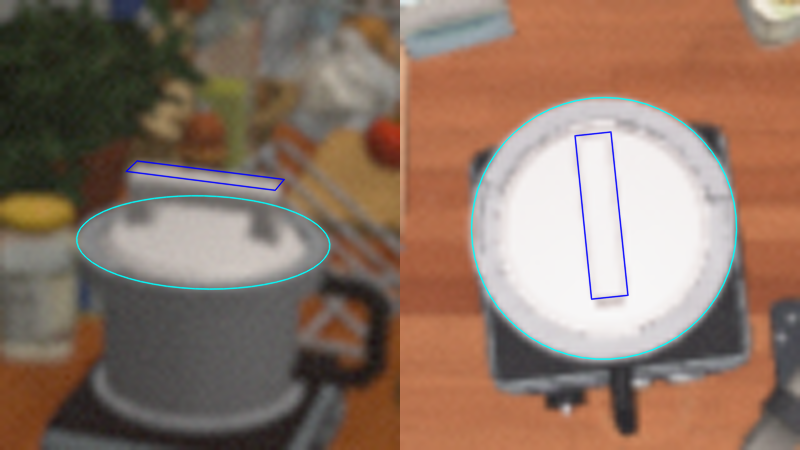

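View pics/top14.png

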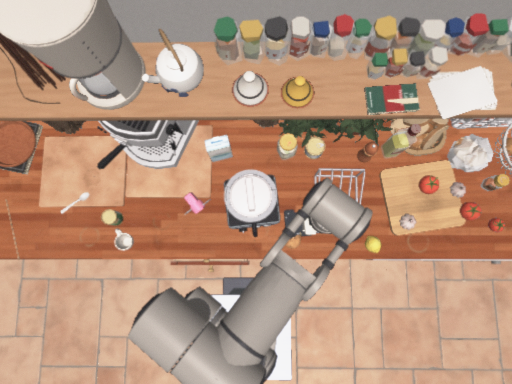

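```bash
python3 - <<'E'
from plan import *
for l in("onion","cup_a","tin_small","jar"): print(l,pin("side",l)[:1])
T=CAM
a=cv2.imread("pics/side4.png").astype(int);b=cv2.imread("pics/side14.png").astype(int)
for l,P in(("onion",(395,-197,30)),("cup",(349,477,27)),("tin",(444,522,36)),("lemon",(370,-517,28))): 
    u=proj("side",[P])[0].round().astype(int); s=np.s_[u[1]-8:u[1]+8,u[0]-8:u[0]+8]; print(l,u,np.abs(a[s]-b[s]).mean().round(1))
st()
E
```

```text
onion [(0.61, array([ 357.201, -161.061,   -2.537]))]
cup_a [(0.76, array([360.09 , 475.618,  -6.086]))]
tin_small [(0.6, array([440.092, 518.15 ,  -3.389]))]
jar [(0.61, array([ 710.298, -152.811,   -2.699]))]
onion [306 203] 2.6
cup [242 308] 2.0
tin [201 305] 2.2
lemon [331 178] 2.7
t 36.25 pos [ 390.221 -208.567  341.077] yaw 5.15 rp [179.99  -0.02] F [0.605 0.808 0.622] M [-0.089  0.164 -0.018] w 45.9 q [-0.665  0.117  1.507  0.     1.518  0.816]
```

Onion, cup, tin and lemon show no change between the side pictures. Handing in.

```bash
python3 - <<'E'
from plant import bot
print(bot.close_job()); print(bot.get_obs()["time"])
E
```

```text
the job is handed in; nothing more can be done
None
the job is handed in; nothing more can be done
```

The food processor is back together and I handed the job in at about 36 s of the 61 s allowed. One thing went wrong: I knocked over the pink blade.

**Blade:** I centred the grey blade in the jaws with two grips at right angles and turned it to the shaft's 45°. I then pushed it down until the floor pushed back with about 15 N. The top camera put it at (501, -13, 83) mm, against a seat height of 84 mm.

**Lid:** I lifted it from the drainer, pressed it level on the free worktop, gripped it again and lowered it through the slots. The ledge pushed back at the expected height. I turned it clockwise about 80° until it met the stop, at 0.85 N m, then let go.

**Last checks:**
- **Lid position:** The top camera put the lid at (499.5, -13.4, 173.7) mm. Its handle lies along the processor's x axis, which I measured at about 6° from the robot's x.
- **Side camera:** It did not find the lid in the last picture; its only report was a wrong one, at the jar. The overlay I drew on that picture fitted the lid.
- **Other things:** Onion, cup, tin and lemon show no change between the side pictures before and after the lid was moved. The jar looks to be in place, but I had no good before-and-after check on it. I did not check the garlic separately.

**What went wrong:** While I was levelling the lid on the worktop, one of its lugs knocked over the pink look-alike blade. It now lies on its side near where it stood. It is not among the things whose movement fails the run, but the task did say to leave it standing. I did not try to stand it up again, because the tool can only point down.

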